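Lock the bottles into the delivery carrier

TASK

Make the bottle carrier ready for delivery, without disturbing the other things on the counter. First press the spray can's cap to squirt oil on the screw and let go, then stand every loose bottle upright in the carrier's lane with its label facing out over the front lip. Then wind the crank clockwise until the pusher board is up behind the bottles and the spindle's cross hole lies under the lock pin (three whole turns from fully open, handle hanging straight down), and push the lock pin fully down.

Things in the scene. Friction and masses are not known exactly. Their poses are not given: they have to be found in the camera images.
- carrier: Fixed plywood bottle carrier on the counter, 310 mm wide (its y), 190 deep (its x). Origin: counter level, under its middle; z up, +x points away from the robot to the open front. Positions below are in this frame, in mm. Bottles stand on its base board (top at z 12). Steel bridge and nut plate: x -73 to -24, |y| under 35, up to z 135 (pin guide to z 153). Oil can at x -60, y 100.
- lane (a point): Where the row of bottles ends up: x 53, y 0, z 12 of the carrier, on the lane floor. The lane runs along y between the end boards (inner faces y -145 and +145, tops z 58); the front lip's inner face is at x 85, its top at z 54. Its rear wall is the pusher board. When locked 64 mm are left for the 62 mm bottles; at the start 86 to 94 mm.
- pusher_face (a point): Middle of the front face of the pusher board (plywood, 12 mm thick, 282 wide, z 16 to 102), which moves along x with the screw: at x -9 fully open, x 21 when locked (three turns).
- spindle (a joint): Turn of the screw spindle in rad, 0 (fully open) to 19.8, starts at 0 to 5. Grows when cranked clockwise as seen from the robot (right-handed about the carrier's +x), 10 mm of pusher travel to +x a turn. Axis along x at y 0, z 100. Stiff (0.15 N m), stays where left. The 50 mm crank hangs straight down at every whole turn: at angle q its handle is at y = 50 sin q, z = 100 - 50 cos q.
- pin_hole (a point): Point on the spindle's axis right under the lock pin (x -60, y 0, z 100). At spindle 18.85 (three turns) the 13 mm cross hole through the spindle's 32 mm round collar stands upright here and the collar is flush with the bridge; at half turns or other whole turns the hole is 5 mm or more off along the axis and the pin cannot enter.
- crank_grip (a point): Point on the axis of the crank's freely turning dark wood handle (22 mm diameter, 90 mm long, parallel to x), 58 mm from the crank arm, 32 mm from its free end, which points to the robot. At x -190 fully open, x -160 at three turns. Its axes turn with the handle; use the position only.
- lock_pin (a joint): Travel of the captive 10 mm lock pin in m: 0 up (as it starts), 0.036 fully down through the spindle's cross hole. It slides straight down at x -60, y 0; takes about 2.5 N to slide and stays where it is left. On a spindle not lined up it stops after 1 to 13 mm.
- pin_top (a point): Centre of the top of the pin's black knob (29 mm diameter, 14 high): z 203 with the pin up, z 167 fully down.
- nozzle (a joint): Travel of the white sprung spray cap in m: 0 released, 0.006 fully down (5.6 N; starts to move at 1.4 N). It springs back.
- nozzle_top (a point): Centre of the top of the white spray cap (24 mm diameter) on the white oil can (52 mm diameter) clipped to the carrier; z 165 when released. Press straight down; 4 mm or more is a squirt.
- bottle1: Loose dark bottle, yellow foil neck, 165 mm tall, about 0.42 kg, on the counter; three or four stand there (None if absent), friction 0.5, thick foot (balance 35 mm up: hung by the neck it swings upright). Origin: centre of its underside, z up; +x points to the middle of the paper label (110 degrees wide, 45 to 81 mm up). Body 62 mm diameter up to 86 mm, shoulder to 110, straight 28 mm neck to 165: grip it there.
- bottle2: Loose dark bottle, yellow foil neck, 165 mm tall, about 0.42 kg, on the counter; three or four stand there (None if absent), friction 0.5, thick foot (balance 35 mm up: hung by the neck it swings upright). Origin: centre of its underside, z up; +x points to the middle of the paper label (110 degrees wide, 45 to 81 mm up). Body 62 mm diameter up to 86 mm, shoulder to 110, straight 28 mm neck to 165: grip it there.
- bottle3: Loose dark bottle, yellow foil neck, 165 mm tall, about 0.42 kg, on the counter; three or four stand there (None if absent), friction 0.5, thick foot (balance 35 mm up: hung by the neck it swings upright). Origin: centre of its underside, z up; +x points to the middle of the paper label (110 degrees wide, 45 to 81 mm up). Body 62 mm diameter up to 86 mm, shoulder to 110, straight 28 mm neck to 165: grip it there.
- bottle4: Loose dark bottle, yellow foil neck, 165 mm tall, about 0.42 kg, on the counter; three or four stand there (None if absent), friction 0.5, thick foot (balance 35 mm up: hung by the neck it swings upright). Origin: centre of its underside, z up; +x points to the middle of the paper label (110 degrees wide, 45 to 81 mm up). Body 62 mm diameter up to 86 mm, shoulder to 110, straight 28 mm neck to 165: grip it there.
- label1 (a point): Middle of the label on bottle1, 31 mm from its axis, 63 mm up.
- label2 (a point): Middle of the label on bottle2, 31 mm from its axis, 63 mm up.
- label3 (a point): Middle of the label on bottle3, 31 mm from its axis, 63 mm up.
- label4 (a point): Middle of the label on bottle4, 31 mm from its axis, 63 mm up.
- biscuit_tin: Bystander: blue round tin 140 mm across, 70 mm high, origin under its centre. Leave it alone.
- jar: Bystander: glass jar with red lid, 84 mm across, 110 mm high, origin under its centre. Leave it alone.
Mind the look-alikes: they are no part of the job. Leave any blue, green or purple look-alike of the bottle1 alone.

How it is judged:
By the outcome, as a careful person would: the job done as asked, in the order asked, and still so for the second after the job is handed in, with the robot touching nothing.
Of bottle1, bottle2, bottle3, bottle4 only 3 to 4 are there at a start; the rules pass over those that are not, and their reading is None.
At some moment in a run one of bottle1, bottle2, bottle3, bottle4 may be knocked a few centimetres aside while the robot is not near it.
Once in a run the grip may slacken for a moment while it holds something.
It also fails if it takes over 210 s, if anything falls off the work surface, if the arm or the gripper's body presses on something with over 40 N, if the wrist force passes 120 N, or if a joint passes its speed limit or range.

ROBOT

A 6-joint arm with a two-finger parallel gripper is mounted at the origin on the work surface. World frame = base frame: x ahead of the robot, y to its left, z up, the work surface at z = 0. Lengths are in m, angles in rad, forces in N, time in s.
With the tool pointing down it reaches from about 0.35 to 0.85 m from the base axis. Payload 8.1 kg.
Tool frame: the origin (TCP) lies midway between the tips of the shut fingers; the grasp point (between the pads) lies 19 mm behind it; y points along the fingers, x is the direction in which the jaws open and shut, and the axes are right-handed (so a half turn about y gives the same grasp; the last joint's range is limited). The gripper opens to 93 mm and grips with 3 to 60 N. Pads are 15 mm wide; open, the fingers measure 128 mm over their backs; the gripper's body (75 mm by 188 mm) begins 65 mm behind the grasp point.
Start: joints at [-1.413, 0.13, 1.488, -0, 1.523, -0.085], TCP at [0.144, -0.582, 0.219] pointing down, gripper open.
Joint ranges: [-2.96, 2.96], [-0.89, 2.26], [0.02, 2.5], [-1.34, 4.48], [0, 2.73], [-2.66, 2.66]. Speed limits (rad/s): [2.39, 2.39, 2.79, 3.14, 3.14, 3.14].

INTERFACE

Orientations are given as a unit quaternion [w, x, y, z].
In Python, from workcell import bot, eyes gives the robot as it stands.
- The arm moves only by the shell command python3 -m handwheel 'ROWS' [FORCE]. ROWS is JSON, a list of rows, each an object of numbers: "tx", "ty", "tz": the shift along the tool's x, y, z as a fraction of full scale; "twist": the turn about the tool's y as a fraction of full scale; "claw": the closure, from -1 (fully open) to 1 (shut), so that 0 is half open. In form: [{"tx": .., "ty": .., "tz": .., "twist": .., "claw": ..}, ...]. A call has 1 to 8 rows; each row shifts and turns the pose as measured when the row begins, along the tool's axes as they then stand; what a row does not reach is not made up. Full scale, the value 1, is 0.025 m for a shift and 4 degrees for a turn. A row lasts 1/10 s, in which the tool goes at most 50 mm and 8.59 degrees, less where a joint would pass 70% of its speed; a pose out of reach is approached as far as the arm can. A call with a number of a shift or a turn outside -1 to 1 is refused whole. A call with a gripper value outside its range is refused whole. The fingers move at their own pace and stop on an object; FORCE is the grip in N (left out, the last holds). Time passes only in rows, so rows that do not move let the fingers close. It gives the time, the measured TCP pose, the force and the opening at its end, in the units of the state.
- bot.get_obs(): the state, without advancing time (a new reading comes with each control period).
- eyes.snapshot(name): name is "side" or "top" or "wrist"; returns a dict with "color" (400x640x3 uint8, red, green, blue), "z_map" (400x640 float32, m along the optical axis (not along the pixel's ray), 0 where there is no reading), "mtx" (3x3 intrinsics, pixels), "rvec" (rotation vector, rad) and "tvec" (3), from world to camera coordinates, as OpenCV has them. Camera axes: x right, y down, z forward; pixel columns grow to the right and rows downward; lengths in m; the calibration is good to about 2 mm. A picture is of the moment at which its call begins.
- bot.close_job(): hands the job in, once; it reports no verdict.
The state is a dict: "time_s": time; "joint_pos": joint angles; "qvel": joint speeds; "tau": joint torques, N m; "tool_pos": TCP position; "tcp_rot": TCP orientation; "wrist_force": force on the tool from outside, world axes, zero at the start; "torque": the same for the moment, N m; "width": finger opening in m.
Only numpy, scipy, OpenCV 4.12 (cv2) and the standard library are available. Lean on these libraries where they do the work, as an engineer would, in place of code of your own. Each camera call takes 0.05 s, during which the arm holds its last target. There are 200 camera calls.

## Working session

There is one attempt and no reset: what is moved stays moved. The work goes in short steps, Python scripts to look and compute and a shell command to move; the robot and the scene stay as the last step left them, time stands still between calls to the robot, and variables do not carry over. Pictures are saved under pics/ and viewed, about 12 in all and at most 16, crops included, and the job is handed in when it is done.

```bash
ls; mkdir -p pics; cat > h.py <<'E'
import numpy as np, cv2
from workcell import bot, eyes
def snap(n):
    s=eyes.snapshot(n); R=cv2.Rodrigues(np.array(s['rvec'],float))[0]
    s['R']=R; s['t']=np.array(s['tvec'],float).reshape(3); s['K']=np.array(s['mtx'],float); return s
def save(s,f,crop=None,sc=1):
    im=s['color'][...,::-1]
    if crop: u0,v0,u1,v1=crop; im=im[v0:v1,u0:u1]
    cv2.imwrite('pics/'+f,cv2.resize(im,None,fx=sc,fy=sc,interpolation=cv2.INTER_CUBIC))
def ray(s,u,v):
    d=s['R'].T@np.linalg.inv(s['K'])@np.array([u,v,1.]); return -s['R'].T@s['t'],d
def onz(s,u,v,z):
    c,d=ray(s,u,v); return c+d*(z-c[2])/d[2]
def pts(s):
    v,u=np.mgrid[0:400,0:640]; z=s['z_map']
    p=np.stack([u*z,v*z,z],-1)@np.linalg.inv(s['K']).T
    P=(p-s['t'])@s['R']; P[z==0]=np.nan; return P
def proj(s,X):
    p=s['K']@(s['R']@np.array(X,float)+s['t']); return p[:2]/p[2]
E
python3 - <<'E'
from h import *
o=bot.get_obs(); print({k:np.round(v,3).tolist() for k,v in o.items()})
for n in ('top','side'):
    s=snap(n); save(s,n+'0.png',sc=1.25); print(n,-s['R'].T@s['t'])
    np.savez('pics/'+n+'0.npz',**{k:s[k] for k in('color','z_map','K','R','t')})
E
```

```text
pics
{'time_s': 0.0, 'joint_pos': [-1.413, 0.131, 1.489, 0.0, 1.523, -0.085], 'qvel': [-0.001, -0.0, 0.002, 0.001, 0.0, -0.002], 'tau': [-0.0, -55.985, -49.176, 0.077, 0.036, -0.0], 'tool_pos': [0.144, -0.582, 0.218], 'tcp_rot': [0.557, -0.556, 0.436, -0.435], 'wrist_force': [-0.808, 0.02, 0.373], 'torque': [0.056, -0.028, -0.009], 'width': 0.093}
top [ 0.28880222 -0.05070851  1.61755473]
side [-0.33834224  0.77755103  0.78547639]
```

View pics/top0.png

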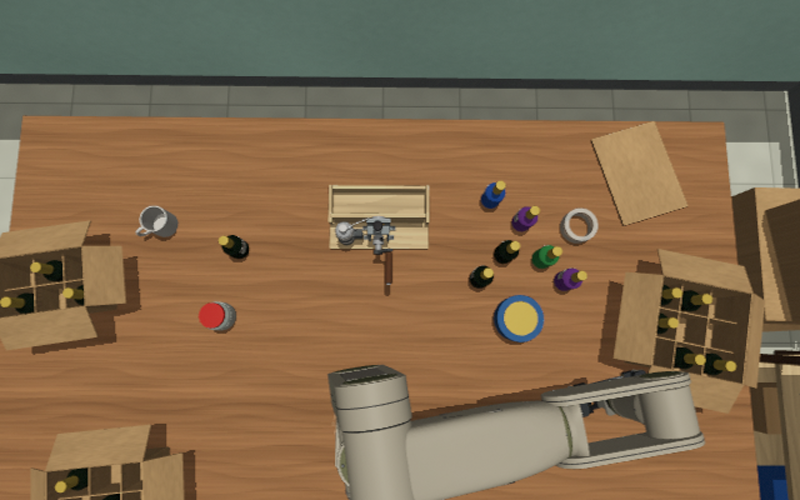

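View pics/side0.png

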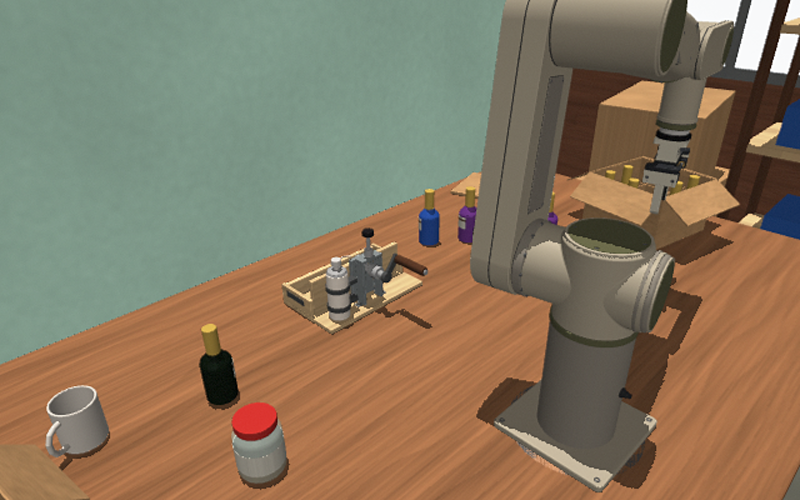

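```bash
python3 - <<'E'
from h import *
s=dict(np.load('pics/top0.npz')); P=pts(s); im=s['color']; hsv=cv2.cvtColor(im,cv2.COLOR_RGB2HSV)
# foil tops
m=((abs(hsv[...,0].astype(int)-24)<6)&(hsv[...,1]>140)&(P[...,2]>0.145)&(P[...,2]<0.185)).astype(np.uint8)
n,l,st,c=cv2.connectedComponentsWithStats(m)
for i in range(1,n):
    if st[i,4]>8:
        q=P[l==i]; print(c[i].round(1),st[i,4],onz(s,*c[i],.165).round(4), np.nanmedian(q,0).round(3))
# carrier
roi=np.zeros((400,640),bool); roi[140:205,255:350]=1
m=roi&(P[...,2]>0.045)&(P[...,2]<0.066); 
q=P[m][:,:2]*1000; r=cv2.minAreaRect(q.astype(np.float32)); print('rails',r,len(q))
lip=q[(q[:,0]>np.percentile(q[:,0],97)-20)]; print(np.polyfit(lip[:,1],lip[:,0],1), len(lip))
m2=roi&(P[...,2]>0.006)&(P[...,2]<0.2); q2=P[m2][:,:2]*1000; print('all',cv2.minAreaRect(q2[q2[:,0]>0].astype(np.float32)), q2.min(0),q2.max(0))
for lo,hi in((.19,.215),(.155,.172)):
    m3=roi&(P[...,2]>lo)&(P[...,2]<hi); print(lo,np.median(P[m3],0) ,m3.sum())
roi[140:240]=1
m4=roi&(P[...,2]>.045)&(P[...,2]<.165)&(hsv[...,1]>90)&(hsv[...,2]<110)
v,u=np.where(m4);print('dark wood',u.min(),u.max(),v.min(),v.max(),np.median(P[m4],0))
save(s,'c1.png',(365,130,485,240),5); save(s,'c2.png',(160,180,210,215),6);save(s,'c3.png',(255,140,355,240),6)
E
```

```text
[399.5 148.5] 51 [ 0.7066 -0.3656  0.165 ] [ 0.706 -0.366  0.165]
[426.6 168.5] 54 [ 0.6334 -0.4611  0.165 ] [ 0.635 -0.462  0.166]
[178.8 192.4] 58 [0.5409 0.4205 0.165 ] [0.542 0.42  0.165]
[410.9 196.6] 57 [ 0.5306 -0.4014  0.165 ] [ 0.532 -0.401  0.165]
[444.4 201.1] 60 [ 0.5153 -0.52    0.165 ] [ 0.516 -0.521  0.165]
[ 29.9 213.8] 88 [0.4618 0.934  0.165 ] [0.461 0.932 0.169]
[389.7 218.4] 41 [ 0.4525 -0.3241  0.165 ] [ 0.454 -0.326  0.163]
[464.1 220.3] 58 [ 0.4471 -0.587   0.165 ] [ 0.448 -0.587  0.165]
[ 56.  234.4] 84 [0.3905 0.8365 0.165 ] [0.391 0.835 0.169]
[539.  234.3] 79 [ 0.3992 -0.8489  0.165 ] [ 0.4   -0.847  0.17 ]
[562.7 239.1] 85 [ 0.3828 -0.9314  0.165 ] [ 0.383 -0.929  0.17 ]
[  6.3 241.4] 96 [0.3654 1.0045 0.165 ] [0.366 1.001 0.168]
[536. 258.] 82 [ 0.3165 -0.8322  0.165 ] [ 0.316 -0.829  0.169]
[557.2 287.3] 88 [ 0.2167 -0.8982  0.165 ] [ 0.217 -0.896  0.17 ]
[581.4 292.4] 92 [ 0.1997 -0.9805  0.165 ] [ 0.2   -0.978  0.169]
[ 50.  388.1] 105 [-0.114   0.8064  0.165 ] [-0.114  0.804  0.169]
rails ((646.7582397460938, -11.695587158203125), (186.09669494628906, 308.713623046875), 0.5633376240730286) 525
[3.48804029e-03 7.30456960e+02] 286
all ((643.7342529296875, -10.057754516601562), (281.4965515136719, 375.1936340332031), 0.3620409369468689) [ 503.19278171 -197.02109132] [785.59206333 178.4091991 ]
0.19 [ 0.58023526 -0.0117935   0.20278077] 56
0.155 [0.5804019  0.08500908 0.16351313] 43
dark wood 0 639 148 239 [0.46083174 0.03968504 0.09914086]
```

View pics/c1.png

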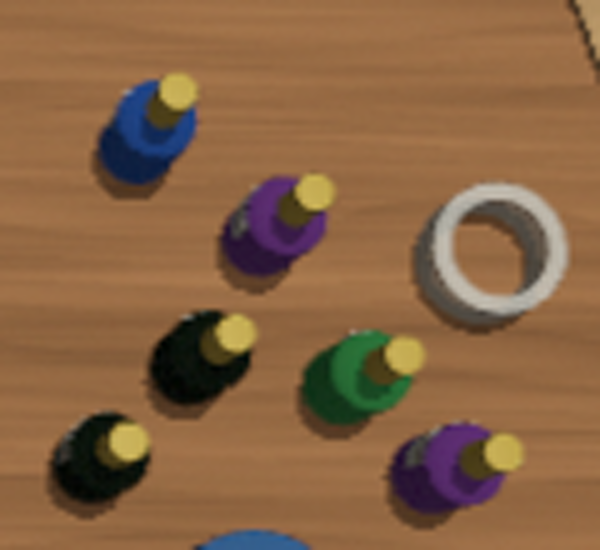

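View pics/c3.png

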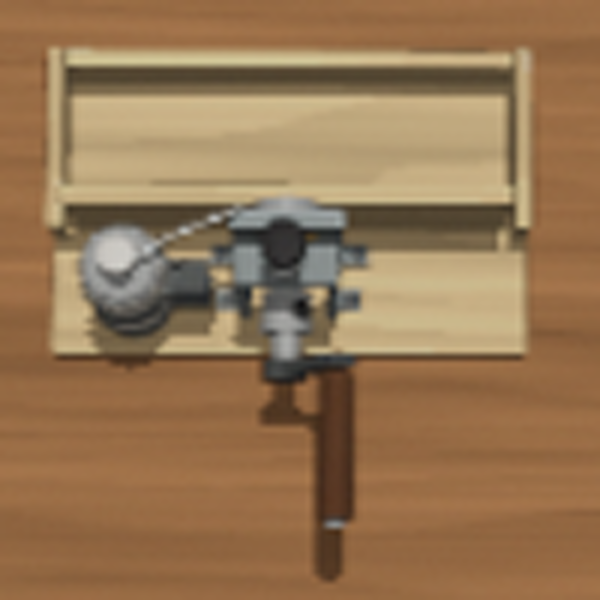

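```bash
cat >> h.py <<'E'
def label(s,c,verbose=True,r0=.024,r1=.04):
    P=pts(s); im=s['color'].astype(int); d=P[...,:2]-np.array(c)[:2]; r=np.hypot(d[...,0],d[...,1])
    z=P[...,2]; body=(r>r0)&(r<r1)&(z>.03)&(z<.095)
    a=np.degrees(np.arctan2(d[...,1],d[...,0])); br=im.min(-1)
    vis=body&(z>.048)&(z<.078); lab=vis&(br>60)
    h=lambda m: np.histogram(a[m],bins=np.arange(-180,181,15))[0]
    if verbose: print('vis',h(vis),'\nlab',h(lab))
    return lab
E
python3 - <<'E'
from h import *
for n in('top','side'):
    s=dict(np.load(f'pics/{n}0.npz'))
    for c in((.531,-.401),(.4525,-.324),(.541,.4205)): print(n,c); label(s,c)
s=dict(np.load('pics/top0.npz')); P=pts(s); hsv=cv2.cvtColor(s['color'],cv2.COLOR_RGB2HSV)
r=np.zeros((400,640),bool); r[195:240,300:325]=1
m=r&(P[...,2]>.03); q=P[m]; print('handle',q.min(0),q.max(0),np.median(q,0)); 
m=m&(P[...,0]<.49); q=P[m]; print(np.percentile(q[:,2],[20,50,80]), q[:,1].min(),q[:,1].max(), np.median(q[:,1]))
r[:]=0; r[160:185,262:345]=1; m=r&(P[...,2]>.095)&(P[...,2]<.108)&(hsv[...,1]>50)
q=P[m];q=q[(q[:,1]>.04)|(q[:,1]<-.06)];print('pusher',np.percentile(q[:,0],[2,50,98]),len(q))
o=bot.get_obs(); from scipy.spatial.transform import Rotation as Ro
w,x,y,z=o['tcp_rot']; R=Ro.from_quat([x,y,z,w]).as_matrix(); print(R.round(3))
s=snap('wrist'); C=-s['R'].T@s['t']; print('wrist cam in tool',R.T@(C-o['tool_pos']), 'view dir tool',R.T@s['R'][2], 'right',R.T@s['R'][0]); print(s['K'])
E
```

```text
top (0.531, -0.401)
vis [1 2 0 0 0 0 0 0 0 0 0 0 0 0 1 0 4 1 3 4 5 4 4 1] 
lab [0 0 0 0 0 0 0 0 0 0 0 0 0 0 0 0 0 0 0 0 0 0 0 0]
top (0.4525, -0.324)
vis [2 0 0 0 0 0 0 0 0 0 0 0 0 1 1 1 3 3 2 3 2 2 3 2] 
lab [0 0 0 0 0 0 0 0 0 0 0 0 0 0 1 1 0 0 0 0 0 0 0 0]
top (0.541, 0.4205)
vis [4 3 5 3 4 4 4 3 4 1 1 0 0 0 0 0 0 0 0 0 0 0 1 3] 
lab [0 0 0 1 3 3 1 3 2 0 1 0 0 0 0 0 0 0 0 0 0 0 0 0]
side (0.531, -0.401)
vis [0 0 0 0 0 0 0 0 0 0 0 0 0 2 0 0 0 0 0 0 0 0 0 0] 
lab [0 0 0 0 0 0 0 0 0 0 0 0 0 1 0 0 0 0 0 0 0 0 0 0]
side (0.4525, -0.324)
vis [0 0 0 0 0 0 0 0 0 0 0 0 0 0 0 0 0 0 0 0 0 0 0 0] 
lab [0 0 0 0 0 0 0 0 0 0 0 0 0 0 0 0 0 0 0 0 0 0 0 0]
side (0.541, 0.4205)
vis [31 23 14 12  2  0  0  0  0  0  0  0  0  0  0  0  1  9 17 23 29 33 35 35] 
lab [0 0 1 6 2 0 0 0 0 0 0 0 0 0 0 0 0 0 0 0 0 0 0 0]
handle [ 0.42265768 -0.05436184  0.09837594] [ 0.54459987 -0.0057989   0.15825226] [ 0.48993021 -0.04013841  0.14579107]
[0.14377707 0.14743391 0.15156962] -0.05436183777973812 -0.03613027342926852 -0.043698690901828444
pusher [0.62547605 0.63170005 0.6367316 ] 145
[[ 0.24  -0.     0.971]
 [-0.971  0.002  0.24 ]
 [-0.002 -1.     0.   ]]
wrist cam in tool [-0.00033117 -0.1661494   0.0707467 ] view dir tool [ 5.58836024e-04  9.66952789e-01 -2.54954880e-01] right [ 9.99999826e-01 -5.88260653e-04 -3.91612535e-05]
[[357.33841028   0.         315.80614571]
 [  0.         357.33841028 197.0694764 ]
 [  0.           0.           1.        ]]
```

```bash
python3 -m handwheel '[{"twist":0.9,"ty":-0.2,"claw":1},{"twist":0.9,"ty":-0.2,"claw":1},{"twist":0.9,"ty":-0.2,"claw":1},{"twist":0.8,"ty":-0.2,"claw":1},{"claw":1}]'
python3 -m handwheel '[{"tz":1,"tx":-0.67,"claw":1},{"tz":1,"tx":-0.67,"claw":1},{"tz":1,"tx":-0.67,"claw":1},{"tz":1,"tx":-0.67,"claw":1},{"claw":1}]'
```

```text
schema error: expected keys tx, ty, tz, twist, claw
schema error: expected keys tx, ty, tz, twist, claw
```

```bash
python3 -m handwheel '[{"tx":0,"ty":-0.2,"tz":0,"twist":0.9,"claw":1},{"tx":0,"ty":-0.2,"tz":0,"twist":0.9,"claw":1},{"tx":0,"ty":-0.2,"tz":0,"twist":0.9,"claw":1},{"tx":0,"ty":-0.2,"tz":0,"twist":0.8,"claw":1},{"tx":0,"ty":0,"tz":0,"twist":0,"claw":1}]'
python3 -m handwheel '[{"tx":-0.67,"ty":0,"tz":1,"twist":0,"claw":1},{"tx":-0.67,"ty":0,"tz":1,"twist":0,"claw":1},{"tx":-0.67,"ty":0,"tz":1,"twist":0,"claw":1},{"tx":-0.67,"ty":0,"tz":1,"twist":0,"claw":1},{"tx":0,"ty":0,"tz":0,"twist":0,"claw":1}]'
```

```text
time_s: 0.65
tool_pos: [0.144, -0.5806, 0.2357]
tcp_rot: [0.499, -0.496, 0.504, -0.501]
wrist_force: [-0.7, -0.2, -0.0]
width: 0.0576
time_s: 1.15
tool_pos: [0.2463, -0.5117, 0.233]
tcp_rot: [0.501, -0.497, 0.504, -0.498]
wrist_force: [-1.4, -0.5, -0.6]
width: 0.0177
```

```bash
python3 -m handwheel '[{"tx":-0.67,"ty":0,"tz":1,"twist":0,"claw":1},{"tx":-0.67,"ty":0,"tz":1,"twist":0,"claw":1},{"tx":-0.67,"ty":0,"tz":1,"twist":0,"claw":1},{"tx":-0.67,"ty":0,"tz":1,"twist":0,"claw":1},{"tx":-0.67,"ty":0,"tz":1,"twist":0,"claw":1},{"tx":-0.67,"ty":0,"tz":1,"twist":0,"claw":1},{"tx":-0.67,"ty":0,"tz":1,"twist":0,"claw":1},{"tx":-0.67,"ty":0,"tz":1,"twist":0,"claw":1}]'
python3 -m handwheel '[{"tx":-0.67,"ty":0,"tz":1,"twist":0,"claw":1},{"tx":-0.67,"ty":0,"tz":1,"twist":0,"claw":1},{"tx":-0.67,"ty":0,"tz":1,"twist":0,"claw":1},{"tx":-0.67,"ty":0,"tz":1,"twist":0,"claw":1},{"tx":-0.67,"ty":0,"tz":1,"twist":0,"claw":1},{"tx":-0.67,"ty":0,"tz":1,"twist":0,"claw":1},{"tx":-0.67,"ty":0,"tz":1,"twist":0,"claw":1},{"tx":0,"ty":0,"tz":0,"twist":0,"claw":1}]'
python3 - <<'E'
from h import *
s=snap('wrist'); save(s,'w1.png',sc=1.25)
for c in((.531,-.401),(.4525,-.324)): label(s,c); print(proj(s,[*c,.165]))
E
```

```text
time_s: 1.95
tool_pos: [0.4465, -0.3774, 0.2296]
tcp_rot: [0.501, -0.5, 0.504, -0.495]
wrist_force: [-0.1, -1.2, -0.2]
width: 0.0006
time_s: 2.75
tool_pos: [0.6262, -0.2567, 0.224]
tcp_rot: [-0.503, 0.504, -0.503, 0.491]
wrist_force: [0.2, -0.7, 0.2]
width: 0.0005
vis [  0   0   0   0   0   0   0   0   0  21  64 102 120 138 131  78   7   0
   0   0   0   0   0   0] 
lab [  0   0   0   0   0   0   0   0   0  19  55  88 101 113   0   0   0   0
   0   0   0   0   0   0]
[513.72317737 340.40818356]
vis [0 0 0 0 0 0 0 0 0 0 0 0 0 0 0 0 0 0 0 0 0 0 0 0] 
lab [0 0 0 0 0 0 0 0 0 0 0 0 0 0 0 0 0 0 0 0 0 0 0 0]
[399.55547827 423.9885212 ]
```

View pics/w1.png

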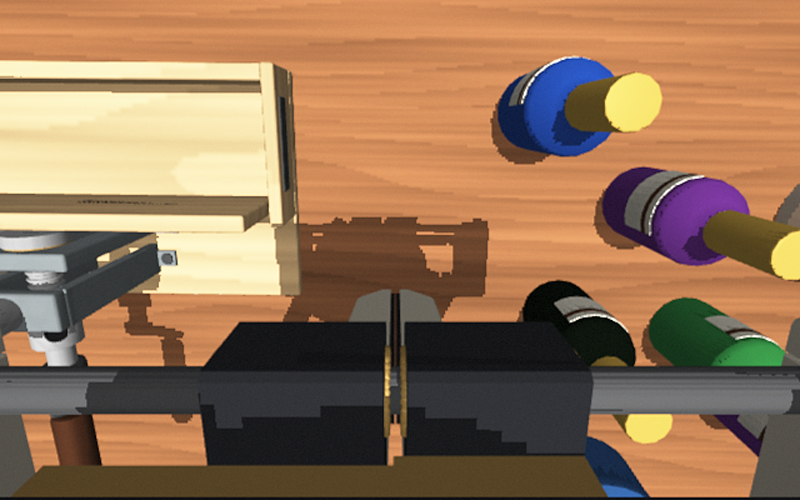

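```bash
python3 -m handwheel '[{"tx":-1,"ty":-0.3,"tz":-0.12,"twist":0,"claw":1},{"tx":-1,"ty":-0.3,"tz":-0.12,"twist":0,"claw":1},{"tx":-1,"ty":-0.3,"tz":-0.12,"twist":0,"claw":1},{"tx":-1,"ty":-0.3,"tz":-0.12,"twist":0,"claw":1},{"tx":-1,"ty":0,"tz":-0.12,"twist":0,"claw":1},{"tx":-1,"ty":0,"tz":-0.12,"twist":0,"claw":1},{"tx":-1,"ty":0,"tz":-0.12,"twist":0,"claw":1},{"tx":-1,"ty":0,"tz":-0.12,"twist":0,"claw":1}]'
python3 -m handwheel '[{"tx":-1,"ty":0,"tz":-0.12,"twist":0,"claw":1},{"tx":-1,"ty":0,"tz":-0.12,"twist":0,"claw":1},{"tx":-1,"ty":0,"tz":-0.12,"twist":0,"claw":1},{"tx":-1,"ty":0,"tz":-0.12,"twist":0,"claw":1},{"tx":-1,"ty":0,"tz":-0.12,"twist":0,"claw":1},{"tx":-0.7,"ty":0,"tz":-0.12,"twist":0,"claw":1},{"tx":0,"ty":0,"tz":0,"twist":0,"claw":1},{"tx":0,"ty":0,"tz":0,"twist":0,"claw":1}]'
python3 - <<'E'
from h import *
s=dict(np.load('pics/top0.npz')); print('cap',onz(s,274.2,183,.165),onz(s,275,182.5,.165),'knob',onz(s,255+285/6,140+243/6,.203))
s=snap('wrist'); P=pts(s); hsv=cv2.cvtColor(s['color'],cv2.COLOR_RGB2HSV); save(s,'w2.png',sc=1.25)
m=(abs(P[...,2]-.165)<.004)&(hsv[...,2]>150); q=P[m]; print(len(q),np.nanmedian(q,0),q.min(0) if len(q) else 0,q.max(0) if len(q) else 0)
print(proj(s,[.58,.087,.165]),proj(s,[.58,-.012,.203]), bot.get_obs()['tool_pos'])
E
```

```text
time_s: 3.6
tool_pos: [0.5908, -0.0673, 0.2538]
tcp_rot: [0.498, -0.504, 0.505, -0.492]
wrist_force: [0.8, 0.6, 0.4]
width: 0.0004
time_s: 4.4
tool_pos: [0.5672, 0.0711, 0.254]
tcp_rot: [-0.496, 0.506, -0.505, 0.493]
wrist_force: [-0.1, -0.3, 0.2]
width: 0.0004
cap [0.57680881 0.08448353 0.165     ] [0.57863799 0.08167769 0.165     ] knob [ 0.5787391  -0.01691464  0.203     ]
664 [0.5825235  0.08606528 0.16508539] [0.57104719 0.0751564  0.16108793] [0.59247181 0.09805285 0.16721892]
[294.7642002 182.1842347] [448.9788437  197.14061909] [0.56731316 0.07094671 0.25406375]
```

View pics/w2.png

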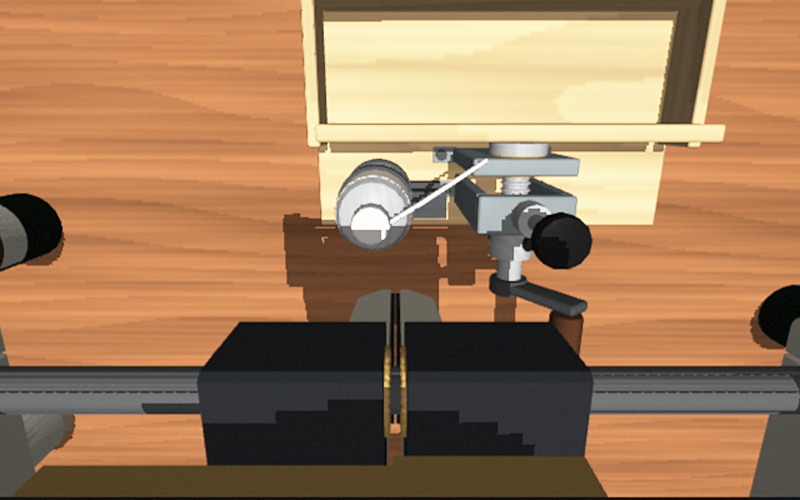

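```bash
python3 -m handwheel '[{"tx":-0.62,"ty":0.6,"tz":0.55,"twist":0,"claw":1},{"tx":0,"ty":1,"tz":0,"twist":0,"claw":1},{"tx":0,"ty":0.6,"tz":0,"twist":0,"claw":1},{"tx":0,"ty":0.5,"tz":0,"twist":0,"claw":1},{"tx":0,"ty":0,"tz":0,"twist":0,"claw":1},{"tx":0,"ty":0,"tz":0,"twist":0,"claw":1}]'
python3 - <<'E'
from h import *
from scipy.spatial.transform import Rotation as Ro
o=bot.get_obs(); w,x,y,z=o['tcp_rot']; print(Ro.from_quat([x,y,z,w]).as_matrix().round(3),o['joint_pos'],o['tool_pos'])
s=snap('wrist'); P=pts(s); hsv=cv2.cvtColor(s['color'],cv2.COLOR_RGB2HSV)
m=(P[...,2]>.19)&(P[...,2]<.21)&(hsv[...,2]<90)&(abs(P[...,0]-.58)<.03)&(abs(P[...,1]+.012)<.03); q=P[m]; print('knob',len(q),q.min(0),q.max(0))
m=(P[...,2]>.048)&(P[...,2]<.062)&(P[...,0]>.7); q=P[m]; print('lip+ends',q.min(0),q.max(0))
label(s,(.541,.4205))
E
```

```text
time_s: 5.05
tool_pos: [0.5816, 0.0806, 0.1851]
tcp_rot: [0.495, -0.504, 0.506, -0.495]
wrist_force: [-0.1, 0.8, 0.6]
width: 0.0004
[[-0.002 -0.019  1.   ]
 [-1.     0.002 -0.002]
 [-0.002 -1.    -0.019]] [0.0487108  0.13186777 1.54810676 0.00255016 1.48044342 1.6217094 ] [0.58158593 0.08057253 0.1850741 ]
knob 3465 [ 0.56813279 -0.02691298  0.19004528] [0.59616576 0.00179088 0.20504447]
lip+ends [ 0.70000774 -0.1625672   0.04801062] [0.72533961 0.14221413 0.06061089]
vis [0 0 0 0 0 0 0 0 0 0 0 0 0 0 0 0 0 0 0 0 0 0 0 0] 
lab [0 0 0 0 0 0 0 0 0 0 0 0 0 0 0 0 0 0 0 0 0 0 0 0]
```

```bash
python3 -m handwheel '[{"tx":-0.27,"ty":0.3,"tz":0,"twist":0,"claw":1},{"tx":0,"ty":0.3,"tz":0,"twist":0,"claw":1},{"tx":0,"ty":0,"tz":0,"twist":0,"claw":1}]'
python3 -m handwheel '[{"tx":0,"ty":0.15,"tz":0,"twist":0,"claw":1},{"tx":0,"ty":0.15,"tz":0,"twist":0,"claw":1},{"tx":0,"ty":0,"tz":0,"twist":0,"claw":1}]'
python3 -m handwheel '[{"tx":0,"ty":0.08,"tz":0,"twist":0,"claw":1},{"tx":0,"ty":0.0,"tz":0,"twist":0,"claw":1}]'
```

```text
time_s: 5.4
tool_pos: [0.5825, 0.088, 0.1713]
tcp_rot: [0.496, -0.503, 0.505, -0.496]
wrist_force: [0.2, -0.0, -1.0]
width: 0.0004
time_s: 5.7
tool_pos: [0.5828, 0.0883, 0.1639]
tcp_rot: [0.496, -0.503, 0.504, -0.497]
wrist_force: [-1.2, -0.1, 2.8]
width: 0.0003
time_s: 5.9
tool_pos: [0.5829, 0.0883, 0.1625]
tcp_rot: [0.497, -0.502, 0.504, -0.497]
wrist_force: [-1.2, 0.1, 3.8]
width: 0.0004
```

```bash
python3 -m handwheel '[{"tx":0,"ty":0.1,"tz":0,"twist":0,"claw":1},{"tx":0,"ty":0.08,"tz":0,"twist":0,"claw":1},{"tx":0,"ty":0.04,"tz":0,"twist":0,"claw":1},{"tx":0,"ty":0.04,"tz":0,"twist":0,"claw":1}]'
```

```text
time_s: 6.3
tool_pos: [0.5832, 0.0883, 0.1592]
tcp_rot: [0.497, -0.502, 0.504, -0.497]
wrist_force: [-4.8, -1.2, 9.3]
width: 0.0001
```

```bash
python3 -m handwheel '[{"tx":0,"ty":-0.5,"tz":0,"twist":0,"claw":1},{"tx":0,"ty":-1,"tz":0,"twist":0,"claw":1},{"tx":0,"ty":-1,"tz":0,"twist":0,"claw":1},{"tx":0,"ty":-1,"tz":0,"twist":0,"claw":0.2},{"tx":-1,"ty":0,"tz":0.1,"twist":0,"claw":0.2},{"tx":-1,"ty":0,"tz":0.1,"twist":0,"claw":0.2},{"tx":-1,"ty":0,"tz":0.1,"twist":0,"claw":0.2},{"tx":-1,"ty":0,"tz":0.1,"twist":0,"claw":0.2}]'
python3 -m handwheel '[{"tx":-1,"ty":0,"tz":0.1,"twist":0,"claw":0.2},{"tx":-1,"ty":0,"tz":0.1,"twist":0,"claw":0.2},{"tx":-1,"ty":0,"tz":0.1,"twist":0,"claw":0.2},{"tx":0,"ty":0,"tz":0,"twist":0,"claw":0.2},{"tx":0,"ty":0,"tz":0,"twist":0,"claw":0.2}]'
cat >> h.py <<'E'
def edges(s,c,bx=3):
    P=pts(s); im=s['color'].astype(int); d=P[...,:2]-np.array(c)[:2]; r=np.hypot(d[...,0],d[...,1]); z=P[...,2]
    a=np.degrees(np.arctan2(d[...,1],d[...,0])); vis=(r>.025)&(r<.038)&(z>.05)&(z<.076); lab=vis&(im.min(-1)>60)
    b=np.arange(-180,181,10); n=np.histogram(a[vis],b)[0]; k=np.histogram(a[lab],b)[0]
    print('r med',np.median(r[vis]) if vis.any() else None,{int(b[i]):(int(k[i]),int(n[i])) for i in range(36) if n[i]>2})
def foil(s,c,R=.06):
    P=pts(s); hsv=cv2.cvtColor(s['color'],cv2.COLOR_RGB2HSV); z=P[...,2]
    m=(abs(hsv[...,0].astype(int)-24)<8)&(hsv[...,1]>110)&(z>.155)&(z<.175)&(np.hypot(P[...,0]-c[0],P[...,1]-c[1])<R)
    q=P[m]; 
    if len(q): print('foil',len(q),((q.min(0)+q.max(0))/2).round(4),(q.max(0)-q.min(0)).round(4),np.median(q,0).round(4))
E
python3 - <<'E'
from h import *
s=snap('wrist'); c=(.541,.4205); foil(s,c); edges(s,c); print(proj(s,[*c,.06]))
s=snap('top'); foil(s,c)
E
```

```text
time_s: 7.1
tool_pos: [0.596, 0.1875, 0.2524]
tcp_rot: [0.496, -0.5, 0.505, -0.499]
wrist_force: [0.1, 1.6, 0.2]
width: 0.0354
time_s: 7.6
tool_pos: [0.6041, 0.2685, 0.2525]
tcp_rot: [0.497, -0.501, 0.504, -0.498]
wrist_force: [-0.6, -0.6, -0.5]
width: 0.0372
foil 7 [0.5558 0.4219 0.1561] [0.0007 0.0041 0.0016] [0.5558 0.4221 0.156 ]
r med 0.030392668621522467 {-130: (7, 8), -120: (12, 16), -110: (17, 25), -100: (25, 34), -90: (26, 37), -80: (34, 46), -70: (41, 51), -60: (45, 57), -50: (48, 59), -40: (46, 58), -30: (43, 53), -20: (4, 44), -10: (0, 49), 0: (0, 35), 10: (0, 27), 20: (0, 17), 30: (0, 4)}
[174.21677594 231.50278107]
```

```bash
cat >> h.py <<'E'
from scipy.optimize import least_squares
def body(s,c):
    P=pts(s); im=s['color'].astype(int); d=P[...,:2]-np.array(c)[:2]; r=np.hypot(d[...,0],d[...,1]); z=P[...,2]
    q=P[(r<.045)&(r>.02)&(z>.04)&(z<.08)][:,:2]
    if len(q)<30: print('body few');return
    f=least_squares(lambda x:np.hypot(*(q-x).T)-.031,c,loss='soft_l1',f_scale=.002); print('body',f.x.round(4),len(q),np.sqrt(np.mean(f.fun**2)).round(4)); return f.x
E
python3 - <<'E'
from h import *
s=snap('wrist'); c=body(s,(.541,.4205)); edges(s,c)
E
python3 -m handwheel '[{"tx":-1,"ty":0,"tz":-0.4,"twist":0,"claw":-0.2},{"tx":-1,"ty":0,"tz":-0.4,"twist":0,"claw":-0.2},{"tx":-1,"ty":0,"tz":-0.4,"twist":0,"claw":-0.2},{"tx":-1,"ty":0,"tz":-0.4,"twist":0,"claw":-0.2},{"tx":-1,"ty":0,"tz":-0.4,"twist":0,"claw":-0.2},{"tx":-1,"ty":0,"tz":-0.4,"twist":0,"claw":-0.2},{"tx":0,"ty":0,"tz":0,"twist":0,"claw":-0.2},{"tx":0,"ty":0,"tz":0,"twist":0,"claw":-0.2}]'
```

```text
body [0.5418 0.4224] 911 0.0004
r med 0.031040118209722495 {-130: (3, 5), -120: (11, 16), -110: (19, 28), -100: (25, 36), -90: (36, 46), -80: (39, 52), -70: (44, 55), -60: (46, 58), -50: (51, 62), -40: (48, 61), -30: (30, 47), -20: (0, 48), -10: (0, 42), 0: (0, 34), 10: (0, 18), 20: (0, 15)}
time_s: 8.55
tool_pos: [0.5473, 0.4133, 0.2549]
tcp_rot: [0.494, -0.497, 0.507, -0.503]
wrist_force: [0.1, 0.5, -0.6]
width: 0.0557
```

```bash
python3 -m handwheel '[{"tx":-0.36,"ty":0.8,"tz":-0.22,"twist":0,"claw":-0.2},{"tx":0,"ty":0.8,"tz":0,"twist":0,"claw":-0.2},{"tx":0,"ty":0.6,"tz":0,"twist":0,"claw":-0.2},{"tx":0,"ty":0,"tz":0,"twist":0,"claw":-0.2},{"tx":0,"ty":0,"tz":0,"twist":0,"claw":-0.2}]'
python3 - <<'E'
from h import *
s=snap('top'); foil(s,(.5418,.4224),.05); s=snap('side'); c=body(s,(.5418,.4224))
E
```

```text
time_s: 9.05
tool_pos: [0.5454, 0.4167, 0.2003]
tcp_rot: [0.493, -0.494, 0.508, -0.505]
wrist_force: [-0.1, 0.3, 0.8]
width: 0.056
body [0.5416 0.4206] 349 0.0014
```

```bash
python3 -m handwheel '[{"tx":-0.2,"ty":0,"tz":-0.15,"twist":0,"claw":-0.2},{"tx":0,"ty":0,"tz":0,"twist":0,"claw":-0.2},{"tx":0,"ty":0.8,"tz":0,"twist":0,"claw":-0.2},{"tx":0,"ty":0.8,"tz":0,"twist":0,"claw":-0.2},{"tx":0,"ty":0.8,"tz":0,"twist":0,"claw":-0.2},{"tx":0,"ty":0.4,"tz":0,"twist":0,"claw":-0.2},{"tx":0,"ty":0.2,"tz":0,"twist":0,"claw":-0.2},{"tx":0,"ty":0,"tz":0,"twist":0,"claw":-0.2}]'
```

```text
time_s: 9.95
tool_pos: [0.5444, 0.4262, 0.1311]
tcp_rot: [0.497, -0.49, 0.507, -0.506]
wrist_force: [-0.0, -0.0, 0.1]
width: 0.0556
```

```bash
python3 -m handwheel '[{"tx":0.15,"ty":0.2,"tz":-0.12,"twist":0,"claw":-0.2},{"tx":0,"ty":0.2,"tz":0,"twist":0,"claw":0},{"tx":0,"ty":0,"tz":0,"twist":0,"claw":1},{"tx":0,"ty":0,"tz":0,"twist":0,"claw":1},{"tx":0,"ty":0,"tz":0,"twist":0,"claw":1},{"tx":0,"ty":0,"tz":0,"twist":0,"claw":1},{"tx":0,"ty":0,"tz":0,"twist":0,"claw":1}]' 40
```

```text
time_s: 10.65
tool_pos: [0.5427, 0.4232, 0.1241]
tcp_rot: [0.499, -0.489, 0.506, -0.506]
wrist_force: [0.1, -0.8, -0.8]
width: 0.0276
```

```bash
python3 -m handwheel '[{"tx":0,"ty":-0.4,"tz":0,"twist":0,"claw":1},{"tx":0,"ty":-0.8,"tz":0,"twist":0,"claw":1},{"tx":0,"ty":-0.8,"tz":0,"twist":-0.5,"claw":1},{"tx":0,"ty":-0.8,"tz":0,"twist":-1,"claw":1},{"tx":0,"ty":-0.8,"tz":0,"twist":-1,"claw":1},{"tx":0,"ty":0,"tz":0,"twist":-1,"claw":1},{"tx":0,"ty":0,"tz":0,"twist":-1,"claw":1},{"tx":0,"ty":0,"tz":0,"twist":-1,"claw":1}]'
python3 -m handwheel '[{"tx":0,"ty":0,"tz":0,"twist":-1,"claw":1},{"tx":0,"ty":0,"tz":0,"twist":-1,"claw":1},{"tx":0,"ty":0,"tz":0,"twist":-1,"claw":1},{"tx":0,"ty":0,"tz":0,"twist":-1,"claw":1},{"tx":0,"ty":0,"tz":0,"twist":-1,"claw":1},{"tx":0,"ty":0,"tz":0,"twist":-1,"claw":1},{"tx":0,"ty":0,"tz":0,"twist":-1,"claw":1},{"tx":0,"ty":0,"tz":0,"twist":-1,"claw":1}]'
python3 - <<'E'
from h import *
from scipy.spatial.transform import Rotation as Ro
o=bot.get_obs(); w,x,y,z=o['tcp_rot']; R=Ro.from_quat([x,y,z,w]).as_matrix(); print(R.round(3),'psi',np.degrees(np.arctan2(R[1,2],R[0,2])),o['joint_pos'].round(2) if hasattr(o['joint_pos'],'round') else o['joint_pos'],o['tool_pos'],o['width'])
E
```

```text
time_s: 11.45
tool_pos: [0.5402, 0.4215, 0.219]
tcp_rot: [0.588, -0.58, 0.398, -0.399]
wrist_force: [-0.4, 0.5, -3.6]
width: 0.0272
time_s: 12.25
tool_pos: [0.5391, 0.4211, 0.2221]
tcp_rot: [0.677, -0.671, 0.213, -0.215]
wrist_force: [0.3, 0.0, -4.2]
width: 0.0278
[[ 0.817  0.005  0.577]
 [-0.577  0.008  0.817]
 [-0.001 -1.     0.009]] psi 54.76760802264758 [0.59 0.35 1.23 0.   1.56 1.2 ] [0.53908508 0.4211303  0.22212584] 0.027753260424403136
```

```bash
cat >> h.py <<'E'
from scipy.spatial.transform import Rotation as Ro
def go(t,psi=None):
    o=bot.get_obs(); w,x,y,z=o['tcp_rot']; R=Ro.from_quat([x,y,z,w]).as_matrix(); p=np.degrees(np.arctan2(R[1,2],R[0,2]))
    d=R.T@(np.array(t)-o['tool_pos'])/.025
    print('t',round(o['time_s'],2),'pos',np.round(o['tool_pos'],4),'psi',p.round(1),'w',round(o['width'],4),'units tx ty tz',d.round(2),'twist',None if psi is None else round((p-psi)/4,2), 'F',np.round(o['wrist_force'],1))
E
python3 -m handwheel '[{"tx":0,"ty":0,"tz":0,"twist":-1,"claw":1},{"tx":0,"ty":0,"tz":0,"twist":-1,"claw":1},{"tx":0,"ty":0,"tz":0,"twist":-1,"claw":1},{"tx":0,"ty":0,"tz":0,"twist":-1,"claw":1},{"tx":0,"ty":0,"tz":0,"twist":-1,"claw":1},{"tx":0,"ty":0,"tz":0,"twist":-0.4,"claw":1},{"tx":0,"ty":0,"tz":0,"twist":0,"claw":1}]'
python3 -c "
from h import *
go((.691,.0825,.222),76)"
```

```text
time_s: 12.95
tool_pos: [0.538, 0.4207, 0.2243]
tcp_rot: [0.705, -0.7, 0.077, -0.078]
wrist_force: [0.6, -0.2, -4.2]
width: 0.0276
t 12.95 pos [0.538  0.4207 0.2243] psi 77.4 w 0.0276 units tx ty tz [  8.92   0.02 -11.87] twist 0.36 F [ 0.6 -0.2 -4.2]
```

```bash
python3 -m handwheel '[{"tx":0.4,"ty":0,"tz":-0.5,"twist":0,"claw":1},{"tx":0.69,"ty":0,"tz":-0.92,"twist":0,"claw":1},{"tx":0.69,"ty":0,"tz":-0.92,"twist":0.1,"claw":1},{"tx":0.69,"ty":0,"tz":-0.92,"twist":0.1,"claw":1},{"tx":0.69,"ty":0,"tz":-0.92,"twist":0.1,"claw":1},{"tx":0.69,"ty":0,"tz":-0.92,"twist":0,"claw":1},{"tx":0.69,"ty":0,"tz":-0.92,"twist":0,"claw":1},{"tx":0.69,"ty":0,"tz":-0.92,"twist":0,"claw":1}]'
python3 -m handwheel '[{"tx":0.69,"ty":0,"tz":-0.92,"twist":0,"claw":1},{"tx":0.69,"ty":0,"tz":-0.92,"twist":0,"claw":1},{"tx":0.69,"ty":0,"tz":-0.92,"twist":0,"claw":1},{"tx":0.69,"ty":0,"tz":-0.92,"twist":0,"claw":1},{"tx":0.6,"ty":0,"tz":-0.6,"twist":0,"claw":1},{"tx":0,"ty":0,"tz":0,"twist":0,"claw":1},{"tx":0,"ty":0,"tz":0,"twist":0,"claw":1}]'
python3 -c "
from h import *
go((.691,.0825,.139),76)
s=snap('side'); save(s,'s2.png',(180,120,420,300),3)"
```

```text
time_s: 13.75
tool_pos: [0.6275, 0.2123, 0.2243]
tcp_rot: [0.704, -0.7, 0.086, -0.087]
wrist_force: [1.1, 0.5, -3.2]
width: 0.0274
time_s: 14.45
tool_pos: [0.6861, 0.0716, 0.2252]
tcp_rot: [0.703, -0.699, 0.09, -0.093]
wrist_force: [-0.8, 1.2, -2.8]
width: 0.0273
t 14.45 pos [0.6861 0.0716 0.2252] psi 75.1 w 0.0273 units tx ty tz [0.07 3.45 0.45] twist -0.21 F [-0.8  1.2 -2.8]
```

View pics/s2.png

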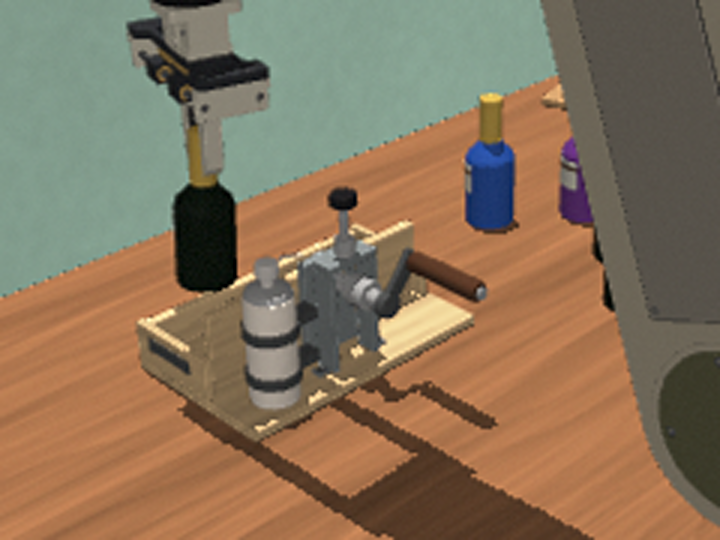

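```bash
python3 -m handwheel '[{"tx":0.1,"ty":0,"tz":0.5,"twist":-0.2,"claw":1},{"tx":0,"ty":0,"tz":0,"twist":0,"claw":1},{"tx":0,"ty":0.7,"tz":0,"twist":0,"claw":1},{"tx":0,"ty":0.8,"tz":0,"twist":0,"claw":1},{"tx":0,"ty":0.6,"tz":0,"twist":0,"claw":1},{"tx":0,"ty":0.6,"tz":0,"twist":0,"claw":1},{"tx":0,"ty":0,"tz":0,"twist":0,"claw":1}]'
python3 -c "
from h import *
go((.691,.0825,.137),76)"
```

```text
time_s: 15.2
tool_pos: [0.6959, 0.0923, 0.1716]
tcp_rot: [0.705, -0.699, 0.076, -0.09]
wrist_force: [-0.6, 0.8, -4.4]
width: 0.0278
t 15.2 pos [0.6959 0.0923 0.1716] psi 76.5 w 0.0278 units tx ty tz [-0.13  1.38 -0.44] twist 0.14 F [-0.6  0.8 -4.4]
```

```bash
python3 -m handwheel '[{"tx":-0.2,"ty":0,"tz":-0.4,"twist":0.1,"claw":1},{"tx":0,"ty":0,"tz":0,"twist":0,"claw":1},{"tx":0,"ty":0,"tz":0,"twist":0,"claw":1}]'
python3 -c "
from h import *
go((.691,.0825,.137),76)"
```

```text
time_s: 15.5
tool_pos: [0.6882, 0.0846, 0.1719]
tcp_rot: [0.705, -0.699, 0.077, -0.092]
wrist_force: [0.2, 0.8, -4.0]
width: 0.0277
t 15.5 pos [0.6882 0.0846 0.1719] psi 76.2 w 0.0277 units tx ty tz [ 0.1   1.4  -0.07] twist 0.06 F [ 0.2  0.8 -4. ]
```

```bash
python3 -m handwheel '[{"tx":0,"ty":0.5,"tz":0,"twist":0,"claw":1},{"tx":0,"ty":0.5,"tz":0,"twist":0,"claw":1},{"tx":0,"ty":0.3,"tz":0,"twist":0,"claw":1},{"tx":0,"ty":0.1,"tz":0,"twist":0,"claw":1},{"tx":0,"ty":0,"tz":0,"twist":0,"claw":1}]'
python3 -c "
from h import *
go((.691,.0825,.136),76)"
```

```text
time_s: 16.0
tool_pos: [0.6874, 0.0846, 0.1298]
tcp_rot: [0.705, -0.699, 0.079, -0.09]
wrist_force: [-0.7, 0.4, 0.9]
width: 0.0277
t 16.0 pos [0.6874 0.0846 0.1298] psi 76.2 w 0.0277 units tx ty tz [ 0.17 -0.25 -0.04] twist 0.05 F [-0.7  0.4  0.9]
```

```bash
python3 -m handwheel '[{"tx":0,"ty":0,"tz":0,"twist":0,"claw":0.1},{"tx":0,"ty":0,"tz":0,"twist":0,"claw":0},{"tx":0,"ty":0,"tz":0,"twist":0,"claw":0},{"tx":0,"ty":-0.4,"tz":0,"twist":0,"claw":0},{"tx":0,"ty":-0.8,"tz":0,"twist":0,"claw":0},{"tx":0,"ty":-1,"tz":0,"twist":0,"claw":0},{"tx":0,"ty":-1,"tz":0,"twist":0,"claw":0},{"tx":0,"ty":-1,"tz":0,"twist":0,"claw":0}]'
python3 -c "
from h import *
go((.691,-.15,.26),0)
s=snap('side'); body(s,(.688,.0846)); foil(s,(.688,.0846))
s=snap('top'); 
for c in((.531,-.401),(.4525,-.324)): foil(s,c,.05)
"
```

```text
time_s: 16.8
tool_pos: [0.685, 0.0838, 0.2406]
tcp_rot: [0.705, -0.699, 0.079, -0.09]
wrist_force: [-0.3, 0.1, -0.9]
width: 0.0467
t 16.8 pos [0.685  0.0838 0.2406] psi 76.2 w 0.0467 units tx ty tz [ 2.47 -0.84 -9.02] twist 19.05 F [-0.3  0.1 -0.9]
body [0.6911 0.0899] 118 0.0027
foil 52 [0.6845 0.0931 0.165 ] [0.0235 0.0266 0.0189] [0.6793 0.0987 0.1659]
foil 51 [ 0.5317 -0.4028  0.1655] [0.0254 0.0272 0.0159] [ 0.5322 -0.4021  0.1655]
foil 49 [ 0.453  -0.3236  0.1628] [0.0247 0.0241 0.0141] [ 0.4538 -0.3248  0.1669]
```

```bash
python3 -m handwheel '[{"tx":0.2,"ty":-0.3,"tz":-1,"twist":0,"claw":0},{"tx":0.3,"ty":-0.3,"tz":-1,"twist":0,"claw":0},{"tx":0.3,"ty":0,"tz":-1,"twist":0,"claw":0},{"tx":0.3,"ty":0,"tz":-1,"twist":0,"claw":0},{"tx":0.3,"ty":0,"tz":-1,"twist":0,"claw":0},{"tx":0.3,"ty":0,"tz":-1,"twist":0,"claw":0},{"tx":0.3,"ty":0,"tz":-1,"twist":0,"claw":0},{"tx":0.3,"ty":0,"tz":-1,"twist":0,"claw":0}]'
python3 -m handwheel '[{"tx":0.3,"ty":0,"tz":-1,"twist":0,"claw":0},{"tx":0.3,"ty":0,"tz":-1,"twist":0,"claw":0},{"tx":0.3,"ty":0,"tz":-1,"twist":0,"claw":0},{"tx":0.3,"ty":0,"tz":-1,"twist":0,"claw":0},{"tx":0.3,"ty":0,"tz":-1,"twist":0,"claw":0},{"tx":0.3,"ty":0,"tz":-1,"twist":0,"claw":0},{"tx":0.3,"ty":0,"tz":-1,"twist":0,"claw":0},{"tx":0,"ty":0,"tz":0,"twist":0,"claw":0}]'
python3 -c "
from h import *
go((.70,-.35,.255),76)
s=snap('wrist'); save(s,'w3.png',sc=1.25)
for c in((.5317,-.4025),(.453,-.324)): print(proj(s,[*c,.06]),proj(s,[*c,.165]));c2=body(s,c); edges(s,c if c2 is None else c2)
"
```

```text
time_s: 17.7
tool_pos: [0.6968, -0.1267, 0.2645]
tcp_rot: [0.706, -0.698, 0.071, -0.093]
wrist_force: [-0.5, 0.0, 0.3]
width: 0.0468
time_s: 18.5
tool_pos: [0.7057, -0.3206, 0.2632]
tcp_rot: [0.706, -0.698, 0.073, -0.095]
wrist_force: [-0.1, -0.2, 0.2]
width: 0.0464
t 18.5 pos [ 0.7057 -0.3206  0.2632] psi 76.4 w 0.0464 units tx ty tz [ 0.05  0.31 -1.2 ] twist 0.1 F [-0.1 -0.2  0.2]
[176.72204074 281.80744884] [133.04822585 341.03102102]
body [ 0.5316 -0.4053] 151 0.0003
r med 0.031130082273990167 {50: (0, 5), 60: (0, 13), 70: (0, 12), 80: (0, 11), 90: (0, 3)}
[ 82.3191963  233.97017723] [  1.98106741 279.43040418]
body [ 0.4546 -0.3263] 1244 0.0005
r med 0.031048008017134844 {-70: (4, 5), -60: (0, 14), -50: (0, 39), -40: (0, 41), -30: (0, 56), -20: (14, 54), -10: (66, 76), 0: (65, 79), 10: (67, 81), 20: (67, 79), 30: (64, 75), 40: (60, 71), 50: (54, 62), 60: (41, 49), 70: (32, 33), 80: (24, 26), 90: (10, 10)}
```

View pics/w3.png

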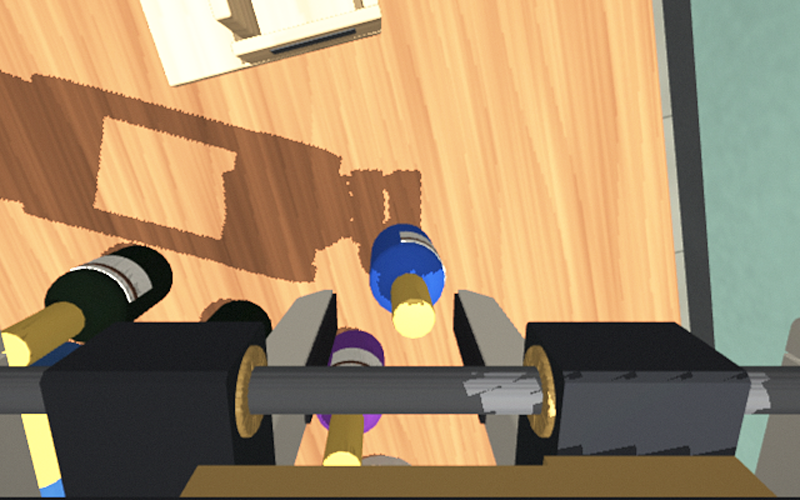

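```bash
python3 -c "
from h import *
go((.5316,-.404,.22),76)"
```

```text
t 18.55 pos [ 0.7061 -0.3188  0.2634] psi 76.5 w 0.0463 units tx ty tz [-6.03  1.48 -4.97] twist 0.12 F [-0.2  0.6 -0.5]
```

```bash
python3 -m handwheel '[{"tx":-0.9,"ty":0.2,"tz":-0.75,"twist":0,"claw":-0.2},{"tx":-0.9,"ty":0.2,"tz":-0.75,"twist":0,"claw":-0.2},{"tx":-0.9,"ty":0.2,"tz":-0.75,"twist":0,"claw":-0.2},{"tx":-0.9,"ty":0.2,"tz":-0.75,"twist":0,"claw":-0.2},{"tx":-0.9,"ty":0.2,"tz":-0.75,"twist":0,"claw":-0.2},{"tx":-0.9,"ty":0.2,"tz":-0.75,"twist":0,"claw":-0.2},{"tx":-0.5,"ty":0.2,"tz":-0.4,"twist":0,"claw":-0.2},{"tx":0,"ty":0,"tz":0,"twist":0,"claw":-0.2}]'
python3 -c "
from h import *
go((.5316,-.404,.13),76)
s=snap('wrist'); b=body(s,(.5316,-.404)); b is not None and edges(s,b); b=body(s,(.4546,-.3263)); b is not None and edges(s,b)
s=snap('side'); foil(s,(.5316,-.404),.04)"
```

```text
time_s: 19.35
tool_pos: [0.5326, -0.3956, 0.2204]
tcp_rot: [0.707, -0.697, 0.068, -0.092]
wrist_force: [-1.3, -0.0, 0.4]
width: 0.0559
t 19.35 pos [ 0.5326 -0.3956  0.2204] psi 77.0 w 0.0559 units tx ty tz [-0.08  3.61 -0.4 ] twist 0.25 F [-1.3 -0.   0.4]
body [ 0.532  -0.4052] 309 0.0003
r med 0.030988314889589662 {20: (8, 8), 30: (8, 14), 40: (0, 16), 50: (0, 19), 60: (0, 23), 70: (0, 21), 80: (0, 21), 90: (0, 24), 100: (0, 21), 110: (0, 14), 120: (0, 13), 130: (0, 9)}
body [ 0.4548 -0.3261] 422 0.0003
r med 0.03101398804202346 {-70: (0, 9), -60: (0, 10), -50: (0, 22), -40: (0, 20), -30: (0, 30), -20: (6, 28), -10: (29, 31), 0: (30, 32), 10: (31, 32), 20: (27, 28), 30: (23, 23), 40: (17, 17), 50: (9, 9), 60: (3, 3)}
```

```bash
python3 -m handwheel '[{"tx":-0.05,"ty":0,"tz":-0.4,"twist":0,"claw":-0.2},{"tx":0,"ty":0.2,"tz":0,"twist":0,"claw":-0.2},{"tx":0,"ty":0.8,"tz":0,"twist":0,"claw":-0.2},{"tx":0,"ty":0.8,"tz":0,"twist":0,"claw":-0.2},{"tx":0,"ty":0.8,"tz":0,"twist":0,"claw":-0.2},{"tx":0,"ty":0.5,"tz":0,"twist":0,"claw":-0.2},{"tx":0,"ty":0.3,"tz":0,"twist":0,"claw":-0.2},{"tx":0,"ty":0,"tz":0,"twist":0,"claw":-0.2}]'
python3 -c "
from h import *
go((.532,-.405,.13),76)"
```

```text
time_s: 20.25
tool_pos: [0.5418, -0.4019, 0.1349]
tcp_rot: [0.707, -0.699, 0.063, -0.092]
wrist_force: [1.2, 0.3, -1.1]
width: 0.0559
t 20.25 pos [ 0.5418 -0.4019  0.1349] psi 77.5 w 0.0559 units tx ty tz [-0.36  0.18 -0.21] twist 0.37 F [ 1.2  0.3 -1.1]
```

```bash
python3 -m handwheel '[{"tx":-0.4,"ty":0.1,"tz":-0.2,"twist":0,"claw":-0.2},{"tx":0,"ty":0.1,"tz":0,"twist":0,"claw":0},{"tx":0,"ty":0,"tz":0,"twist":0,"claw":1},{"tx":0,"ty":0,"tz":0,"twist":0,"claw":1},{"tx":0,"ty":0,"tz":0,"twist":0,"claw":1},{"tx":0,"ty":0,"tz":0,"twist":0,"claw":1},{"tx":0,"ty":0,"tz":0,"twist":0,"claw":1}]' 40
python3 -c "
from h import *
go((.532,-.405,.13),97)"
```

```text
time_s: 20.95
tool_pos: [0.531, -0.4062, 0.1329]
tcp_rot: [0.706, -0.699, 0.062, -0.093]
wrist_force: [-0.5, -0.4, -1.1]
width: 0.0279
t 20.95 pos [ 0.531  -0.4062  0.1329] psi 77.5 w 0.0279 units tx ty tz [0.02 0.12 0.06] twist -4.88 F [-0.5 -0.4 -1.1]
```

```bash
python3 -m handwheel '[{"tx":0,"ty":-0.4,"tz":0,"twist":0,"claw":1},{"tx":0,"ty":-0.8,"tz":0,"twist":0,"claw":1},{"tx":0,"ty":-0.8,"tz":0,"twist":-0.5,"claw":1},{"tx":0,"ty":-0.8,"tz":0,"twist":-1,"claw":1},{"tx":0,"ty":-0.8,"tz":0,"twist":-1,"claw":1},{"tx":0,"ty":-0.5,"tz":0,"twist":-1,"claw":1},{"tx":0,"ty":0,"tz":0,"twist":-1,"claw":1},{"tx":0,"ty":0,"tz":0,"twist":-0.7,"claw":1}]'
python3 -c "
from h import *
go((.68,-.25,.235),97)"
```

```text
time_s: 21.75
tool_pos: [0.5252, -0.4043, 0.2377]
tcp_rot: [0.707, -0.702, -0.07, 0.041]
wrist_force: [0.2, 0.6, -5.4]
width: 0.0278
t 21.75 pos [ 0.5252 -0.4043  0.2377] psi 99.1 w 0.0278 units tx ty tz [7.08 0.42 5.12] twist 0.52 F [ 0.2  0.6 -5.4]
```

```bash
python3 -m handwheel '[{"tx":0.6,"ty":0,"tz":0.4,"twist":0.1,"claw":1},{"tx":0.95,"ty":0,"tz":0.7,"twist":0.1,"claw":1},{"tx":0.95,"ty":0,"tz":0.7,"twist":0.1,"claw":1},{"tx":0.95,"ty":0,"tz":0.7,"twist":0.1,"claw":1},{"tx":0.95,"ty":0,"tz":0.7,"twist":0,"claw":1},{"tx":0.95,"ty":0,"tz":0.7,"twist":0,"claw":1},{"tx":0.95,"ty":0,"tz":0.7,"twist":0,"claw":1},{"tx":0.5,"ty":0,"tz":0.8,"twist":0,"claw":1}]'
python3 -c "
from h import *
go((.691,-.0125,.235),97)"
```

```text
time_s: 22.55
tool_pos: [0.6776, -0.2444, 0.2456]
tcp_rot: [0.709, -0.703, -0.058, 0.031]
wrist_force: [-0.2, 0.2, -5.4]
width: 0.0277
t 22.55 pos [ 0.6776 -0.2444  0.2456] psi 97.2 w 0.0277 units tx ty tz [1.67 0.54 9.13] twist 0.04 F [-0.2  0.2 -5.4]
```

```bash
python3 -m handwheel '[{"tx":0.17,"ty":0,"tz":1,"twist":0,"claw":1},{"tx":0.17,"ty":0.1,"tz":1,"twist":0,"claw":1},{"tx":0.17,"ty":0,"tz":1,"twist":0,"claw":1},{"tx":0.17,"ty":0,"tz":1,"twist":0,"claw":1},{"tx":0.17,"ty":0,"tz":1,"twist":0,"claw":1},{"tx":0.17,"ty":0,"tz":1,"twist":0,"claw":1},{"tx":0.17,"ty":0,"tz":1,"twist":0,"claw":1},{"tx":0.17,"ty":0,"tz":1,"twist":0,"claw":1}]'
python3 -m handwheel '[{"tx":0.17,"ty":0,"tz":0.4,"twist":0,"claw":1},{"tx":0,"ty":0,"tz":0,"twist":0,"claw":1},{"tx":0,"ty":0,"tz":0,"twist":0,"claw":1}]'
python3 -c "
from h import *
go((.691,-.0125,.145),97)"
```

```text
time_s: 23.35
tool_pos: [0.6861, -0.0316, 0.2437]
tcp_rot: [0.71, -0.701, -0.056, 0.033]
wrist_force: [-0.4, -0.4, -4.1]
width: 0.027
time_s: 23.65
tool_pos: [0.6889, -0.0171, 0.2439]
tcp_rot: [0.71, -0.701, -0.057, 0.035]
wrist_force: [0.2, -0.5, -4.7]
width: 0.0274
t 23.65 pos [ 0.6889 -0.0171  0.2439] psi 97.5 w 0.0274 units tx ty tz [-0.02  3.96  0.13] twist 0.13 F [ 0.2 -0.5 -4.7]
```

```bash
python3 -m handwheel '[{"tx":0,"ty":0.5,"tz":0.05,"twist":0,"claw":1},{"tx":0,"ty":0.7,"tz":0.05,"twist":0,"claw":1},{"tx":0,"ty":0.6,"tz":0,"twist":0,"claw":1},{"tx":0,"ty":0,"tz":0,"twist":0,"claw":1},{"tx":0,"ty":0,"tz":0,"twist":0,"claw":1}]'
python3 -c "
from h import *
go((.691,-.0125,.145),97)"
```

```text
time_s: 24.15
tool_pos: [0.6894, -0.0193, 0.1944]
tcp_rot: [0.71, -0.701, -0.055, 0.034]
wrist_force: [-0.3, 0.3, -3.6]
width: 0.0273
t 24.15 pos [ 0.6894 -0.0193  0.1944] psi 97.2 w 0.0273 units tx ty tz [0.04 1.98 0.24] twist 0.05 F [-0.3  0.3 -3.6]
```

```bash
python3 -m handwheel '[{"tx":0,"ty":0.6,"tz":0.1,"twist":0,"claw":1},{"tx":0,"ty":0.7,"tz":0.1,"twist":0,"claw":1},{"tx":0,"ty":0.4,"tz":0,"twist":0,"claw":1},{"tx":0,"ty":0.2,"tz":0,"twist":0,"claw":1},{"tx":0,"ty":0,"tz":0,"twist":0,"claw":1}]'
python3 -c "
from h import *
go((.691,-.0125,.145),97)"
```

```text
time_s: 24.65
tool_pos: [0.6915, -0.0144, 0.1457]
tcp_rot: [0.71, -0.702, -0.056, 0.032]
wrist_force: [0.2, 0.1, -4.4]
width: 0.0278
t 24.65 pos [ 0.6915 -0.0144  0.1457] psi 97.1 w 0.0278 units tx ty tz [-0.01  0.03  0.08] twist 0.04 F [ 0.2  0.1 -4.4]
```

Still hanging (−4 N); lower gently until supported.

```bash
python3 -m handwheel '[{"tx":-0.05,"ty":0.08,"tz":0,"twist":0,"claw":1},{"tx":0,"ty":0.08,"tz":0,"twist":0,"claw":1},{"tx":0,"ty":0.04,"tz":0,"twist":0,"claw":1},{"tx":0,"ty":0,"tz":0,"twist":0,"claw":1}]'
```

```text
time_s: 25.05
tool_pos: [0.6918, -0.0147, 0.1457]
tcp_rot: [0.709, -0.702, -0.057, 0.031]
wrist_force: [-1.9, 0.9, -3.4]
width: 0.0275
```

```bash
python3 -m handwheel '[{"tx":0,"ty":0.1,"tz":0,"twist":0,"claw":1},{"tx":0,"ty":0,"tz":0,"twist":0,"claw":1},{"tx":0,"ty":0,"tz":0,"twist":0,"claw":1}]'
```

```text
time_s: 25.35
tool_pos: [0.6922, -0.0149, 0.1456]
tcp_rot: [0.709, -0.702, -0.058, 0.03]
wrist_force: [-3.8, 0.3, 1.5]
width: 0.0278
```

```bash
python3 -m handwheel '[{"tx":0,"ty":0,"tz":0,"twist":0,"claw":0.1},{"tx":0,"ty":0,"tz":0,"twist":0,"claw":0},{"tx":0,"ty":0,"tz":0,"twist":0,"claw":0},{"tx":0,"ty":-0.4,"tz":0,"twist":0,"claw":0},{"tx":0,"ty":-0.8,"tz":0,"twist":0,"claw":0},{"tx":0,"ty":-1,"tz":0,"twist":0,"claw":0},{"tx":0,"ty":-1,"tz":0,"twist":0,"claw":0},{"tx":0,"ty":-1,"tz":0,"twist":0,"claw":0}]'
python3 -c "
from h import *
go((.4548,-.326,.26),97)
s=snap('side'); save(s,'s3.png',(180,120,420,300),3)
for c in((.69,.085),(.69,-.0145)): body(s,c)
s=snap('top'); foil(s,(.4548,-.326),.06)"
```

```text
time_s: 26.15
tool_pos: [0.688, -0.0161, 0.2518]
tcp_rot: [0.709, -0.702, -0.058, 0.03]
wrist_force: [0.4, 0.4, 0.4]
width: 0.0466
t 26.15 pos [ 0.688  -0.0161  0.2518] psi 97.1 w 0.0466 units tx ty tz [-10.77  -0.84 -11.14] twist 0.04 F [0.4 0.4 0.4]
body [0.6919 0.0909] 119 0.0029
body few
foil 48 [ 0.4527 -0.3239  0.1637] [0.0243 0.0251 0.0162] [ 0.4538 -0.3252  0.165 ]
```

View pics/s3.png

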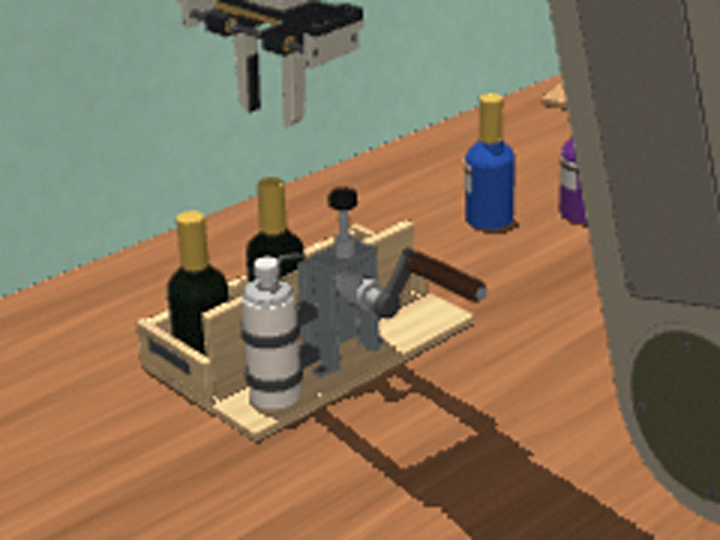

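```bash
python3 -m handwheel '[{"tx":-0.83,"ty":0,"tz":-0.86,"twist":0,"claw":-0.2},{"tx":-0.83,"ty":0,"tz":-0.86,"twist":0,"claw":-0.2},{"tx":-0.83,"ty":0,"tz":-0.86,"twist":0,"claw":-0.2},{"tx":-0.83,"ty":0,"tz":-0.86,"twist":0,"claw":-0.2},{"tx":-0.83,"ty":0,"tz":-0.86,"twist":0,"claw":-0.2},{"tx":-0.83,"ty":0,"tz":-0.86,"twist":0,"claw":-0.2},{"tx":-0.83,"ty":0,"tz":-0.86,"twist":0,"claw":-0.2},{"tx":-0.83,"ty":0,"tz":-0.86,"twist":0,"claw":-0.2}]'
python3 -m handwheel '[{"tx":-0.83,"ty":0.2,"tz":-0.86,"twist":0,"claw":-0.2},{"tx":-0.83,"ty":0.2,"tz":-0.86,"twist":0,"claw":-0.2},{"tx":-0.83,"ty":0.2,"tz":-0.86,"twist":0,"claw":-0.2},{"tx":-0.83,"ty":0.2,"tz":-0.86,"twist":0,"claw":-0.2},{"tx":-0.83,"ty":0.2,"tz":-0.8,"twist":0,"claw":-0.2},{"tx":0,"ty":0,"tz":0,"twist":0,"claw":-0.2},{"tx":0,"ty":0,"tz":0,"twist":0,"claw":-0.2}]'
python3 -c "
from h import *
go((.4548,-.326,.13),97)
s=snap('wrist'); b=body(s,(.4546,-.3263)); b is not None and edges(s,b)
"
```

```text
time_s: 27.05
tool_pos: [0.5449, -0.2104, 0.2464]
tcp_rot: [0.709, -0.702, -0.064, 0.028]
wrist_force: [-0.6, 0.2, -0.3]
width: 0.0558
time_s: 27.75
tool_pos: [0.4507, -0.3358, 0.2125]
tcp_rot: [0.708, -0.703, -0.063, 0.026]
wrist_force: [0.3, 0.3, 0.0]
width: 0.056
t 27.75 pos [ 0.4507 -0.3358  0.2125] psi 97.2 w 0.056 units tx ty tz [0.04 3.31 0.35] twist 0.06 F [0.3 0.3 0. ]
body [ 0.4552 -0.3267] 223 0.0003
r med 0.031074912202189792 {50: (7, 7), 60: (6, 6), 70: (12, 12), 80: (14, 14), 90: (15, 18), 100: (0, 16), 110: (0, 19), 120: (0, 18), 130: (0, 15), 140: (0, 13), 150: (0, 8), 160: (0, 5)}
```

```bash
python3 -m handwheel '[{"tx":0.05,"ty":0,"tz":0.35,"twist":0,"claw":-0.2},{"tx":0,"ty":0,"tz":0,"twist":0,"claw":-0.2},{"tx":0,"ty":0.5,"tz":0,"twist":0,"claw":-0.2},{"tx":0,"ty":0.8,"tz":0,"twist":0,"claw":-0.2},{"tx":0,"ty":0.8,"tz":0,"twist":0,"claw":-0.2},{"tx":0,"ty":0.5,"tz":0,"twist":0,"claw":-0.2},{"tx":0,"ty":0.3,"tz":0,"twist":0,"claw":-0.2},{"tx":0,"ty":0,"tz":0,"twist":0,"claw":-0.2}]'
python3 -c "
from h import *
go((.4552,-.3267,.13),97)"
```

```text
time_s: 28.6
tool_pos: [0.4586, -0.3206, 0.1362]
tcp_rot: [0.708, -0.703, -0.067, 0.029]
wrist_force: [-1.2, 1.0, -1.0]
width: 0.0559
t 28.6 pos [ 0.4586 -0.3206  0.1362] psi 97.7 w 0.0559 units tx ty tz [-0.18  0.24 -0.22] twist 0.18 F [-1.2  1.  -1. ]
```

```bash
python3 -m handwheel '[{"tx":-0.18,"ty":0.1,"tz":-0.22,"twist":0,"claw":-0.2},{"tx":0,"ty":0.1,"tz":0,"twist":0,"claw":0},{"tx":0,"ty":0,"tz":0,"twist":0,"claw":1},{"tx":0,"ty":0,"tz":0,"twist":0,"claw":1},{"tx":0,"ty":0,"tz":0,"twist":0,"claw":1},{"tx":0,"ty":0,"tz":0,"twist":0,"claw":1},{"tx":0,"ty":0,"tz":0,"twist":0,"claw":1}]' 40
python3 -m handwheel '[{"tx":0,"ty":-0.4,"tz":0,"twist":0,"claw":1},{"tx":0,"ty":-0.8,"tz":0,"twist":0,"claw":1},{"tx":0,"ty":-0.8,"tz":0,"twist":0.5,"claw":1},{"tx":0,"ty":-0.8,"tz":0,"twist":1,"claw":1},{"tx":0,"ty":-0.8,"tz":0,"twist":1,"claw":1},{"tx":0,"ty":-0.5,"tz":0,"twist":1,"claw":1},{"tx":0,"ty":0,"tz":0,"twist":1,"claw":1},{"tx":0,"ty":0,"tz":0,"twist":1,"claw":1}]'
python3 -m handwheel '[{"tx":0,"ty":0,"tz":0,"twist":1,"claw":1},{"tx":0,"ty":0,"tz":0,"twist":1,"claw":1},{"tx":0,"ty":0,"tz":0,"twist":1,"claw":1},{"tx":0,"ty":0,"tz":0,"twist":1,"claw":1},{"tx":0,"ty":0,"tz":0,"twist":1,"claw":1},{"tx":0,"ty":0,"tz":0,"twist":0,"claw":1}]'
python3 -c "
from h import *
go((.68,-.24,.24),54.7)"
```

```text
time_s: 29.3
tool_pos: [0.4554, -0.3287, 0.1333]
tcp_rot: [0.707, -0.704, -0.067, 0.028]
wrist_force: [-0.6, -0.2, -1.3]
width: 0.028
time_s: 30.1
tool_pos: [0.4488, -0.3271, 0.2405]
tcp_rot: [0.708, -0.694, 0.074, -0.11]
wrist_force: [-0.7, 0.5, -3.7]
width: 0.0271
time_s: 30.7
tool_pos: [0.4489, -0.3259, 0.243]
tcp_rot: [0.683, -0.662, 0.201, -0.235]
wrist_force: [-0.0, -0.5, -4.4]
width: 0.0274
t 30.7 pos [ 0.4489 -0.3259  0.243 ] psi 54.1 w 0.0274 units tx ty tz [5.46 0.66 8.19] twist -0.14 F [-0.  -0.5 -4.4]
```

```bash
python3 -m handwheel '[{"tx":0.3,"ty":0,"tz":0.5,"twist":0,"claw":1},{"tx":0.6,"ty":0,"tz":0.9,"twist":0,"claw":1},{"tx":0.6,"ty":0,"tz":0.9,"twist":0,"claw":1},{"tx":0.6,"ty":0,"tz":0.9,"twist":0,"claw":1},{"tx":0.6,"ty":0,"tz":0.9,"twist":0,"claw":1},{"tx":0.6,"ty":0,"tz":0.9,"twist":0,"claw":1},{"tx":0.6,"ty":0,"tz":0.9,"twist":0,"claw":1},{"tx":0.6,"ty":0,"tz":0.9,"twist":0,"claw":1}]'
python3 -m handwheel '[{"tx":0.6,"ty":0,"tz":0.9,"twist":0,"claw":1},{"tx":0.3,"ty":0,"tz":0.5,"twist":0,"claw":1},{"tx":0,"ty":0,"tz":0,"twist":0,"claw":1}]'
python3 -c "
from h import *
go((.690,-.107,.24),54.7)"
```

```text
time_s: 31.5
tool_pos: [0.648, -0.2476, 0.2551]
tcp_rot: [0.685, -0.663, 0.197, -0.23]
wrist_force: [0.4, 0.7, -2.7]
width: 0.0271
time_s: 31.8
tool_pos: [0.6924, -0.2259, 0.256]
tcp_rot: [0.687, -0.663, 0.194, -0.227]
wrist_force: [0.2, 1.1, -3.5]
width: 0.0272
t 31.8 pos [ 0.6924 -0.2259  0.256 ] psi 55.4 w 0.0272 units tx ty tz [-2.8   0.72  3.83] twist 0.19 F [ 0.2  1.1 -3.5]
```

```bash
python3 -m handwheel '[{"tx":-0.6,"ty":0.1,"tz":0.8,"twist":0,"claw":1},{"tx":-0.6,"ty":0.1,"tz":0.8,"twist":0.1,"claw":1},{"tx":-0.6,"ty":0.1,"tz":0.8,"twist":0.1,"claw":1},{"tx":-0.6,"ty":0.1,"tz":0.8,"twist":0,"claw":1},{"tx":-0.4,"ty":0.1,"tz":0.5,"twist":0,"claw":1},{"tx":0,"ty":0,"tz":0,"twist":0,"claw":1},{"tx":0,"ty":0,"tz":0,"twist":0,"claw":1}]'
python3 -c "
from h import *
go((.690,-.107,.145),54.7)"
```

```text
time_s: 32.5
tool_pos: [0.6867, -0.1058, 0.2425]
tcp_rot: [0.686, -0.663, 0.198, -0.228]
wrist_force: [0.9, -0.6, -4.1]
width: 0.0273
t 32.5 pos [ 0.6867 -0.1058  0.2425] psi 55.0 w 0.0273 units tx ty tz [ 0.01  3.9  -0.13] twist 0.07 F [ 0.9 -0.6 -4.1]
```

```bash
python3 -m handwheel '[{"tx":0,"ty":0.5,"tz":0,"twist":0,"claw":1},{"tx":0,"ty":0.7,"tz":0,"twist":0,"claw":1},{"tx":0,"ty":0.6,"tz":0,"twist":0,"claw":1},{"tx":0,"ty":0,"tz":0,"twist":0,"claw":1},{"tx":0,"ty":0,"tz":0,"twist":0,"claw":1}]'
python3 -c "
from h import *
go((.690,-.107,.145),54.7)"
```

```text
time_s: 33.0
tool_pos: [0.6887, -0.11, 0.1938]
tcp_rot: [0.685, -0.663, 0.199, -0.229]
wrist_force: [-0.2, 0.1, -3.5]
width: 0.0271
t 33.0 pos [ 0.6887 -0.11    0.1938] psi 54.8 w 0.0271 units tx ty tz [-0.09  1.95  0.04] twist 0.02 F [-0.2  0.1 -3.5]
```

```bash
python3 -m handwheel '[{"tx":-0.05,"ty":0.6,"tz":0,"twist":0,"claw":1},{"tx":-0.05,"ty":0.7,"tz":0.05,"twist":0,"claw":1},{"tx":0,"ty":0.4,"tz":0,"twist":0,"claw":1},{"tx":0,"ty":0.2,"tz":0,"twist":0,"claw":1},{"tx":0,"ty":0.1,"tz":0,"twist":0,"claw":1},{"tx":0,"ty":0,"tz":0,"twist":0,"claw":1}]'
python3 -c "
from h import *
go((.690,-.107,.145),54.7)"
```

```text
time_s: 33.6
tool_pos: [0.6996, -0.1096, 0.1754]
tcp_rot: [0.685, -0.661, 0.187, -0.241]
wrist_force: [1.4, 0.6, -4.0]
width: 0.0276
t 33.6 pos [ 0.6996 -0.1096  0.1754] psi 54.8 w 0.0276 units tx ty tz [-0.45  1.18 -0.2 ] twist 0.03 F [ 1.4  0.6 -4. ]
```

```bash
python3 -c "
from h import *
o=bot.get_obs(); print(np.round(o['joint_pos'],3),np.round(o['tau'],1))
s=snap('side'); save(s,'s4.png',(200,100,400,280),3)"
```

```text
[-0.243  0.36   1.303  0.029  1.4    0.368] [  0.  -71.7 -52.5   0.3  -0.7   0. ]
```

View pics/s4.png

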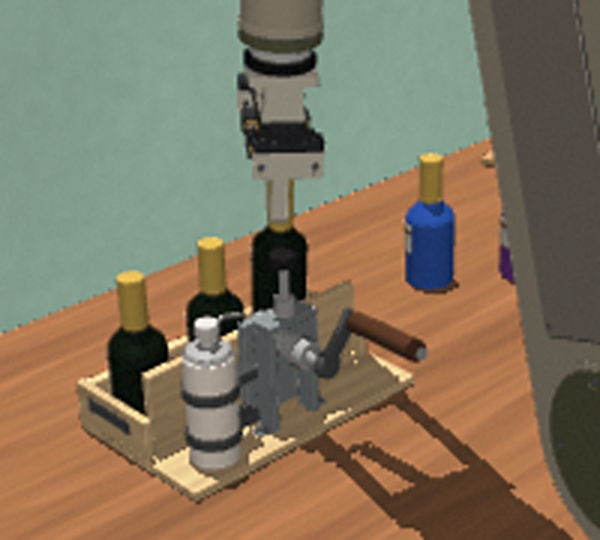

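```bash
python3 -m handwheel '[{"tx":0,"ty":-0.6,"tz":0,"twist":0,"claw":1},{"tx":-0.2,"ty":-0.4,"tz":-0.1,"twist":0,"claw":1},{"tx":-0.3,"ty":0,"tz":-0.15,"twist":0,"claw":1},{"tx":0,"ty":0,"tz":0,"twist":0,"claw":1},{"tx":0,"ty":0,"tz":0,"twist":0,"claw":1}]'
python3 -c "
from h import *
go((.688,-.107,.145),54.7)
o=bot.get_obs(); print(np.round(o['joint_pos'],3),o['tcp_rot'])
s=snap('side'); P=pts(s); hsv=cv2.cvtColor(s['color'],cv2.COLOR_RGB2HSV)
m=(abs(hsv[...,0].astype(int)-24)<8)&(hsv[...,1]>110)&(P[...,2]>.1)&(np.hypot(P[...,0]-.685,P[...,1]+.108)<.05); q=P[m]; print(len(q),q.min(0),q.max(0),np.median(q,0))
body(s,(.688,-.107))
"
```

```text
time_s: 34.15
tool_pos: [0.6812, -0.1073, 0.1984]
tcp_rot: [0.685, -0.661, 0.188, -0.24]
wrist_force: [0.4, -0.4, -4.1]
width: 0.0275
t 34.15 pos [ 0.6812 -0.1073  0.1984] psi 54.8 w 0.0275 units tx ty tz [0.09 2.15 0.05] twist 0.03 F [ 0.4 -0.4 -4.1]
[-0.247  0.302  1.33   0.03   1.433  0.366] [ 0.68530047 -0.66132844  0.18817013 -0.23999992]
80 [ 0.65648654 -0.14548784  0.10484519] [ 0.70427755 -0.0748094   0.31591921] [ 0.66874159 -0.10349378  0.21082822]
body few
```

```bash
python3 -m handwheel '[{"tx":-0.15,"ty":0.5,"tz":-0.1,"twist":0,"claw":1},{"tx":-0.1,"ty":0.6,"tz":-0.1,"twist":0,"claw":1},{"tx":-0.05,"ty":0.4,"tz":0,"twist":0,"claw":1},{"tx":0,"ty":0,"tz":0,"twist":0,"claw":1}]'
python3 -c "
from h import *
go((.680,-.107,.146),54.7)
o=bot.get_obs(); print(o['tcp_rot'])"
```

```text
time_s: 34.6
tool_pos: [0.6734, -0.1063, 0.1542]
tcp_rot: [0.685, -0.661, 0.19, -0.239]
wrist_force: [-0.1, 0.7, -4.7]
width: 0.0274
t 34.6 pos [ 0.6734 -0.1063  0.1542] psi 54.8 w 0.0274 units tx ty tz [0.21 0.35 0.11] twist 0.03 F [-0.1  0.7 -4.7]
[ 0.68524966 -0.66145121  0.18952399 -0.23873806]
```

```bash
python3 -m handwheel '[{"tx":0.05,"ty":0.2,"tz":0.05,"twist":0,"claw":1},{"tx":0,"ty":0.15,"tz":0,"twist":0,"claw":1},{"tx":0,"ty":0.08,"tz":0,"twist":0,"claw":1},{"tx":0,"ty":0,"tz":0,"twist":0,"claw":1}]'
python3 -c "
from h import *
go((.680,-.107,.146),54.7)"
```

```text
time_s: 35.0
tool_pos: [0.676, -0.1057, 0.1416]
tcp_rot: [0.685, -0.661, 0.19, -0.238]
wrist_force: [0.4, -0.0, -3.1]
width: 0.0274
t 35.0 pos [ 0.676  -0.1057  0.1416] psi 54.8 w 0.0274 units tx ty tz [ 0.17 -0.16  0.06] twist 0.03 F [ 0.4 -0.  -3.1]
```

```bash
python3 -m handwheel '[{"tx":0,"ty":0.12,"tz":0,"twist":0,"claw":1},{"tx":0,"ty":0,"tz":0,"twist":0,"claw":1},{"tx":0,"ty":0,"tz":0,"twist":0,"claw":1}]'
python3 -m handwheel '[{"tx":0,"ty":0.12,"tz":0,"twist":0,"claw":1},{"tx":0,"ty":0,"tz":0,"twist":0,"claw":1},{"tx":0,"ty":0,"tz":0,"twist":0,"claw":1}]'
```

```text
time_s: 35.3
tool_pos: [0.677, -0.1058, 0.1396]
tcp_rot: [0.685, -0.661, 0.189, -0.239]
wrist_force: [-0.8, -0.1, -4.0]
width: 0.0275
time_s: 35.6
tool_pos: [0.6778, -0.106, 0.1373]
tcp_rot: [0.685, -0.661, 0.189, -0.239]
wrist_force: [0.1, -0.8, -4.0]
width: 0.0274
```

```bash
python3 -m handwheel '[{"tx":0,"ty":0.12,"tz":0,"twist":0,"claw":1},{"tx":0,"ty":0,"tz":0,"twist":0,"claw":1},{"tx":0,"ty":0.12,"tz":0,"twist":0,"claw":1},{"tx":0,"ty":0,"tz":0,"twist":0,"claw":1}]'
python3 -m handwheel '[{"tx":0,"ty":0.12,"tz":0,"twist":0,"claw":1},{"tx":0,"ty":0,"tz":0,"twist":0,"claw":1},{"tx":0,"ty":0,"tz":0,"twist":0,"claw":1}]'
python3 -c "
from h import *
go((.680,-.107,.146),54.7)
s=snap('side'); save(s,'s5.png',(220,120,360,240),5)"
```

```text
time_s: 36.0
tool_pos: [0.6813, -0.106, 0.1372]
tcp_rot: [0.686, -0.661, 0.186, -0.242]
wrist_force: [-0.4, -0.7, -4.2]
width: 0.0276
time_s: 36.3
tool_pos: [0.6833, -0.106, 0.1371]
tcp_rot: [0.686, -0.66, 0.184, -0.244]
wrist_force: [-0.4, -0.1, -1.4]
width: 0.027
t 36.3 pos [ 0.6833 -0.106   0.1371] psi 54.9 w 0.027 units tx ty tz [-0.06 -0.37 -0.09] twist 0.04 F [-0.4 -0.1 -1.4]
```

View pics/s5.png

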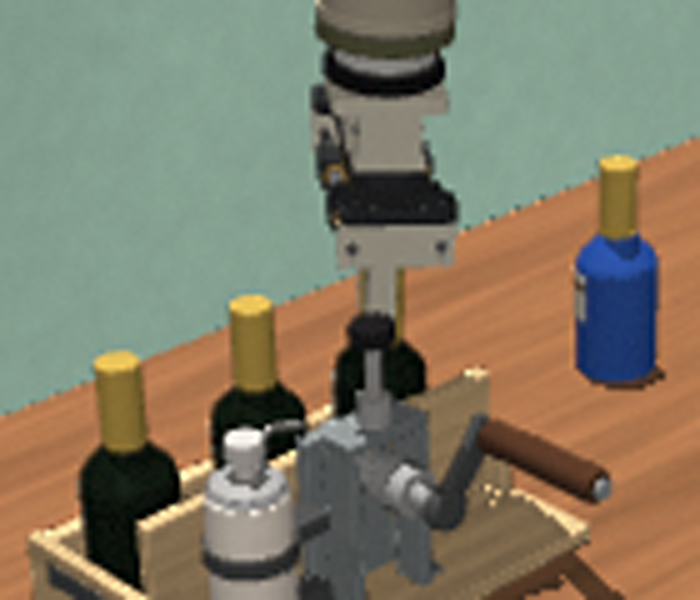

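```bash
python3 -m handwheel '[{"tx":0,"ty":0,"tz":0,"twist":0,"claw":0.25},{"tx":0,"ty":0,"tz":0,"twist":0,"claw":0},{"tx":0,"ty":0,"tz":0,"twist":0,"claw":0},{"tx":0,"ty":-0.3,"tz":0,"twist":0,"claw":0},{"tx":0,"ty":-0.8,"tz":0,"twist":0,"claw":0},{"tx":0,"ty":-1,"tz":0,"twist":0,"claw":0},{"tx":0,"ty":-1,"tz":0,"twist":0,"claw":0},{"tx":0,"ty":-1,"tz":0,"twist":0,"claw":0}]'
python3 -c "
from h import *
go((.76,-.03,.26),0)
s=snap('side')
for c in((.69,.085),(.69,-.0145),(.69,-.106)): body(s,c); foil(s,c,.05)
s=snap('wrist'); 
for c in((.69,.085),(.69,-.0145),(.69,-.106)): body(s,c); edges(s,c)
"
```

```text
time_s: 37.15
tool_pos: [0.671, -0.1068, 0.2375]
tcp_rot: [0.686, -0.661, 0.188, -0.241]
wrist_force: [0.2, -0.5, 0.6]
width: 0.0467
t 37.15 pos [ 0.671  -0.1068  0.2375] psi 54.8 w 0.0467 units tx ty tz [ 1.18 -0.57  4.6 ] twist 13.71 F [ 0.2 -0.5  0.6]
body [0.6914 0.0902] 120 0.0032
foil 53 [0.6827 0.0944 0.1651] [0.0214 0.0219 0.0196] [0.6791 0.0982 0.1654]
body few
foil 49 [ 0.6874 -0.0124  0.1647] [0.0209 0.0253 0.0193] [ 0.6842 -0.0066  0.1663]
body few
foil 43 [ 0.684  -0.1061  0.1652] [0.0208 0.0209 0.0189] [ 0.68   -0.1039  0.1643]
body [0.6913 0.0922] 875 0.0036
r med 0.026431906032388756 {-180: (5, 8), -170: (0, 13), -160: (0, 25), -150: (0, 30), -140: (0, 16), -60: (3, 26), -50: (31, 36), -40: (22, 24), -30: (6, 6)}
body [ 0.7585 -0.0206] 327 0.0106
r med 0.031009674023002632 {-90: (1, 3), -80: (0, 4), -70: (0, 3)}
body [ 0.7005 -0.1074] 486 0.0031
r med 0.028709800670715605 {-20: (5, 5), -10: (12, 12), 0: (9, 13), 10: (4, 6), 30: (3, 3), 40: (3, 5), 50: (2, 10), 60: (0, 10), 70: (0, 9), 80: (0, 12), 90: (0, 10), 100: (0, 11), 110: (0, 5), 120: (0, 6)}
```

```bash
python3 -m handwheel '[{"tx":0,"ty":-0.3,"tz":0,"twist":1,"claw":0},{"tx":0,"ty":-0.3,"tz":0,"twist":1,"claw":0},{"tx":0,"ty":0,"tz":0,"twist":1,"claw":0},{"tx":0,"ty":0,"tz":0,"twist":1,"claw":0},{"tx":0,"ty":0,"tz":0,"twist":1,"claw":0},{"tx":0,"ty":0,"tz":0,"twist":1,"claw":0},{"tx":0,"ty":0,"tz":0,"twist":1,"claw":0},{"tx":0,"ty":0,"tz":0,"twist":1,"claw":0}]'
python3 -m handwheel '[{"tx":0,"ty":0,"tz":0,"twist":1,"claw":0},{"tx":0,"ty":0,"tz":0,"twist":1,"claw":0},{"tx":0,"ty":0,"tz":0,"twist":1,"claw":0},{"tx":0,"ty":0,"tz":0,"twist":1,"claw":0},{"tx":-0.9,"ty":0,"tz":1,"twist":1,"claw":0},{"tx":-0.9,"ty":0,"tz":1,"twist":0.7,"claw":0},{"tx":-0.9,"ty":0,"tz":1,"twist":0,"claw":0},{"tx":-0.9,"ty":0,"tz":1,"twist":0,"claw":0}]'
python3 -m handwheel '[{"tx":-0.3,"ty":0,"tz":0.3,"twist":0,"claw":0},{"tx":0,"ty":0,"tz":0,"twist":0,"claw":0},{"tx":0,"ty":0,"tz":0,"twist":0,"claw":0}]'
python3 -c "
from h import *
go((.455,-.05,.26),0)
s=snap('wrist'); save(s,'w5.png',sc=1.25)
P=pts(s)
for c in((.69,.087),(.69,-.0145),(.69,-.107)): 
  d=P[...,:2]-np.array(c); r=np.hypot(*np.moveaxis(d,-1,0)); z=P[...,2]; v=(r<.04)&(r>.022)&(z>.075)&(z<.092)
  q=P[v][:,:2]; f=least_squares(lambda x:np.hypot(*(q-x).T)-.031,c,loss='soft_l1',f_scale=.002).x
  d=P[...,:2]-f; r=np.hypot(*np.moveaxis(d,-1,0)); v=(abs(r-.031)<.004)&(z>.066)&(z<.090); a=np.degrees(np.arctan2(d[...,1],d[...,0])); L=v&(s['color'].min(-1)>60)
  b=np.arange(-100,101,10); print(f.round(4),list(zip(b.tolist(),np.histogram(a[L],b)[0].tolist(),np.histogram(a[v],b)[0].tolist())))
"
```

```text
time_s: 38.05
tool_pos: [0.6708, -0.1074, 0.2551]
tcp_rot: [0.604, -0.564, 0.374, -0.421]
wrist_force: [0.6, -0.4, -0.1]
width: 0.0462
time_s: 38.85
tool_pos: [0.7684, -0.0186, 0.258]
tcp_rot: [-0.51, 0.465, -0.495, 0.529]
wrist_force: [0.1, -0.0, 0.4]
width: 0.0467
time_s: 39.15
tool_pos: [0.7777, -0.0072, 0.2546]
tcp_rot: [-0.51, 0.467, -0.495, 0.527]
wrist_force: [0.6, -0.1, -0.0]
width: 0.0461
t 39.15 pos [ 0.7777 -0.0072  0.2546] psi -2.6 w 0.0461 units tx ty tz [  2.28  -1.2  -12.76] twist -0.65 F [ 0.6 -0.1 -0. ]
[0.6915 0.0928] [(-100, 0, 0), (-90, 0, 0), (-80, 0, 0), (-70, 0, 0), (-60, 0, 0), (-50, 0, 0), (-40, 0, 0), (-30, 0, 0), (-20, 6, 7), (-10, 37, 42), (0, 29, 35), (10, 21, 24), (20, 20, 21), (30, 7, 11), (40, 0, 0), (50, 0, 0), (60, 0, 0), (70, 0, 0), (80, 0, 0), (90, 0, 0)]
[ 0.6958 -0.0132] [(-100, 0, 0), (-90, 0, 0), (-80, 0, 3), (-70, 1, 11), (-60, 6, 9), (-50, 19, 23), (-40, 24, 29), (-30, 28, 35), (-20, 29, 36), (-10, 33, 39), (0, 31, 36), (10, 29, 37), (20, 25, 31), (30, 21, 30), (40, 18, 23), (50, 13, 16), (60, 0, 5), (70, 2, 8), (80, 0, 0), (90, 0, 0)]
[ 0.6918 -0.108 ] [(-100, 0, 0), (-90, 0, 0), (-80, 0, 0), (-70, 0, 0), (-60, 1, 1), (-50, 1, 1), (-40, 14, 14), (-30, 19, 21), (-20, 25, 29), (-10, 30, 35), (0, 36, 42), (10, 38, 46), (20, 40, 48), (30, 36, 44), (40, 0, 0), (50, 0, 0), (60, 0, 0), (70, 0, 0), (80, 0, 0), (90, 0, 0)]
```

View pics/w5.png

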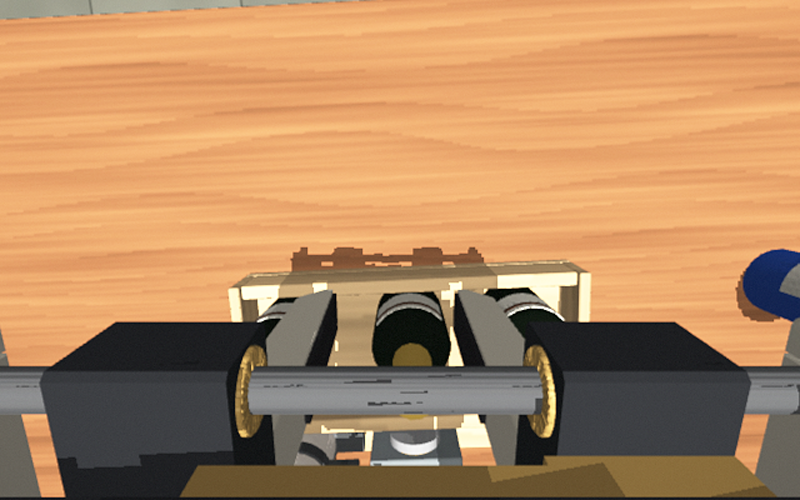

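```bash
python3 -m handwheel '[{"tx":0.15,"ty":-0.3,"tz":-1,"twist":-0.2,"claw":-0.3},{"tx":0.15,"ty":-0.3,"tz":-1,"twist":-0.2,"claw":-0.3},{"tx":0.15,"ty":-0.2,"tz":-1,"twist":-0.2,"claw":-0.3},{"tx":0.15,"ty":-0.1,"tz":-1,"twist":0,"claw":-0.3},{"tx":0.15,"ty":-0.1,"tz":-1,"twist":0,"claw":-0.3},{"tx":0.15,"ty":-0.1,"tz":-1,"twist":0,"claw":-0.3},{"tx":0.15,"ty":-0.1,"tz":-1,"twist":0,"claw":-0.3},{"tx":0.15,"ty":0,"tz":-1,"twist":0,"claw":-0.3}]'
python3 -m handwheel '[{"tx":0.15,"ty":0,"tz":-1,"twist":0,"claw":-0.3},{"tx":0.15,"ty":0,"tz":-1,"twist":0,"claw":-0.3},{"tx":0.15,"ty":0,"tz":-1,"twist":0,"claw":-0.3},{"tx":0.15,"ty":0,"tz":-1,"twist":0,"claw":-0.3},{"tx":0.15,"ty":0,"tz":-0.5,"twist":0,"claw":-0.3},{"tx":0,"ty":0,"tz":0,"twist":0,"claw":-0.3},{"tx":0,"ty":0,"tz":0,"twist":0,"claw":-0.3}]'
python3 -c "
from h import *
go((.457,-.0454,.16),0)
s=snap('side'); P=pts(s); hsv=cv2.cvtColor(s['color'],cv2.COLOR_RGB2HSV)
m=(hsv[...,0]<14)&(hsv[...,1]>90)&(hsv[...,2]<140)&(P[...,0]>.40)&(P[...,0]<.51)&(abs(P[...,1]+.03)<.07)&(P[...,2]>.03)&(P[...,2]<.18); q=P[m]; print('handle',len(q),q.min(0),q.max(0),np.median(q,0))
v,u=np.where(m); print(u.min(),u.max(),v.min(),v.max())
q2=q[abs(q[:,0]-.457)<.02]
f=least_squares(lambda x:np.hypot(q2[:,1]-x[0],q2[:,2]-x[1])-.011,(-.045,.137),loss='soft_l1',f_scale=.001); print('axis yz',f.x,len(q2), 'q', np.degrees(np.arctan2(f.x[0]+.0126,.1-f.x[1]))%360)
"
```

```text
time_s: 40.0
tool_pos: [0.563, -0.0422, 0.266]
tcp_rot: [-0.517, 0.477, -0.486, 0.518]
wrist_force: [0.4, -1.2, 1.0]
width: 0.0602
time_s: 40.7
tool_pos: [0.4392, -0.0648, 0.2571]
tcp_rot: [-0.515, 0.474, -0.486, 0.522]
wrist_force: [0.5, -0.3, 0.5]
width: 0.0603
t 40.7 pos [ 0.4392 -0.0648  0.2571] psi -1.1 w 0.0603 units tx ty tz [-0.77  3.93  0.4 ] twist -0.28 F [ 0.5 -0.3  0.5]
handle 186 [ 0.42102601 -0.05543427  0.12962932] [ 0.50926457 -0.03423189  0.15350439] [ 0.46294507 -0.03965628  0.14662862]
316 341 204 220
axis yz [-0.04748765  0.14045672] 84 q 220.7726722782378
```

```bash
python3 -m handwheel '[{"tx":-0.75,"ty":0.2,"tz":0.8,"twist":-0.2,"claw":-0.3},{"tx":0,"ty":0,"tz":0,"twist":0,"claw":-0.3},{"tx":0,"ty":0.8,"tz":0,"twist":0,"claw":-0.3},{"tx":0,"ty":0.8,"tz":0,"twist":0,"claw":-0.3},{"tx":0,"ty":0.8,"tz":0,"twist":0,"claw":-0.3},{"tx":0,"ty":0.5,"tz":0,"twist":0,"claw":-0.3},{"tx":0,"ty":0,"tz":0,"twist":0,"claw":-0.3}]'
python3 -c "
from h import *
go((.457,-.046,.119),0)
"
```

```text
time_s: 41.45
tool_pos: [0.4691, -0.0464, 0.1798]
tcp_rot: [-0.519, 0.478, -0.482, 0.519]
wrist_force: [-1.0, 0.1, -0.5]
width: 0.0602
t 41.45 pos [ 0.4691 -0.0464  0.1798] psi -0.2 w 0.0602 units tx ty tz [-0.    2.39 -0.67] twist -0.05 F [-1.   0.1 -0.5]
```

```bash
python3 -m handwheel '[{"tx":0,"ty":0.6,"tz":-0.5,"twist":0,"claw":-0.3},{"tx":0,"ty":0.8,"tz":-0.2,"twist":0,"claw":-0.3},{"tx":0,"ty":0.6,"tz":0,"twist":0,"claw":-0.3},{"tx":0,"ty":0.4,"tz":0,"twist":0,"claw":-0.3},{"tx":0,"ty":0,"tz":0,"twist":0,"claw":-0.3}]'
python3 -c "
from h import *
go((.457,-.046,.119),0)
"
```

```text
time_s: 41.95
tool_pos: [0.4586, -0.0472, 0.1212]
tcp_rot: [-0.52, 0.478, -0.48, 0.52]
wrist_force: [0.1, -0.9, 0.6]
width: 0.0604
t 41.95 pos [ 0.4586 -0.0472  0.1212] psi -0.2 w 0.0604 units tx ty tz [-0.05  0.08 -0.07] twist -0.05 F [ 0.1 -0.9  0.6]
```

```bash
cat >> h.py <<'E'
def crank(n=8,st=20,gain=1.):
    o=bot.get_obs(); w,x,y,z=o['tcp_rot']; R=Ro.from_quat([x,y,z,w]).as_matrix(); g=np.array(o['tool_pos'])-.019*R[:,1]
    q=np.degrees(np.arctan2(g[1]+.0126,.1-g[2]))%360; r=np.hypot(g[1]+.0126,.1-g[2]); print('t',o['time_s'],'grip',g.round(4),'q',q.round(1),'r',r.round(4),'w',round(o['width'],4),'F',np.round(o['wrist_force'],1),'yaxis',R[:,1].round(3))
    for i in range(n):
        m=np.radians(q+st*(i+.5)); c=4*np.sin(np.radians(st/2))*gain; print(int(q+st*(i+.5))%360,'tx %.2f ty %.2f'%(-c*np.cos(m),-c*np.sin(m)),end=' | ')
    print()
E
python3 -m handwheel '[{"tx":0,"ty":0.05,"tz":-0.05,"twist":0,"claw":0},{"tx":0,"ty":0,"tz":0,"twist":0,"claw":1},{"tx":0,"ty":0,"tz":0,"twist":0,"claw":1},{"tx":0,"ty":0,"tz":0,"twist":0,"claw":1},{"tx":0,"ty":0,"tz":0,"twist":0,"claw":1},{"tx":0,"ty":0,"tz":0,"twist":0,"claw":1}]' 30
python3 -c "
from h import *
crank()"
python3 -m handwheel '[{"tx":0.45,"ty":0.53,"tz":0.02,"twist":0,"claw":1},{"tx":0.24,"ty":0.65,"tz":0.02,"twist":0,"claw":1},{"tx":0,"ty":0.7,"tz":0.02,"twist":0,"claw":1},{"tx":-0.24,"ty":0.65,"tz":0.02,"twist":0,"claw":1}]'
python3 -c "
from h import *
crank()"
```

```text
time_s: 42.55
tool_pos: [0.4598, -0.0473, 0.1238]
tcp_rot: [-0.521, 0.476, -0.479, 0.522]
wrist_force: [0.2, 1.5, -1.0]
width: 0.021
t 42.55 grip [ 0.4581 -0.0473  0.1427] q 219.1 r 0.0551 w 0.021 F [ 0.2  1.5 -1. ] yaxis [ 0.087  0.002 -0.996]
229 tx 0.45 ty 0.52 | 249 tx 0.25 ty 0.65 | 269 tx 0.01 ty 0.69 | 289 tx -0.23 ty 0.66 | 309 tx -0.44 ty 0.54 | 329 tx -0.60 ty 0.36 | 349 tx -0.68 ty 0.13 | 9 tx -0.69 ty -0.11 | 
time_s: 42.95
tool_pos: [0.4623, -0.0578, 0.059]
tcp_rot: [0.519, -0.479, 0.482, -0.518]
wrist_force: [-6.0, 11.8, 11.6]
width: 0.0209
t 42.95 grip [ 0.4608 -0.0578  0.0779] q 296.0 r 0.0503 w 0.0209 F [-6.  11.8 11.6] yaxis [ 0.077  0.005 -0.997]
305 tx -0.41 ty 0.56 | 325 tx -0.58 ty 0.39 | 345 tx -0.67 ty 0.17 | 5 tx -0.69 ty -0.07 | 25 tx -0.62 ty -0.30 | 45 tx -0.48 ty -0.50 | 65 tx -0.28 ty -0.63 | 85 tx -0.05 ty -0.69 |
```

```bash
python3 -m handwheel '[{"tx":-0.42,"ty":0.56,"tz":0.02,"twist":0,"claw":1},{"tx":-0.58,"ty":0.39,"tz":0.02,"twist":0,"claw":1},{"tx":-0.68,"ty":0.17,"tz":0.02,"twist":0,"claw":1},{"tx":-0.69,"ty":-0.07,"tz":0.02,"twist":0,"claw":1},{"tx":-0.62,"ty":-0.3,"tz":0.02,"twist":0,"claw":1},{"tx":-0.48,"ty":-0.5,"tz":0.02,"twist":0,"claw":1}]'
python3 -c "
from h import *
crank()"
```

```text
time_s: 43.55
tool_pos: [0.4652, 0.0281, 0.0576]
tcp_rot: [-0.516, 0.481, -0.483, 0.518]
wrist_force: [4.1, -9.5, -0.8]
width: 0.0212
t 43.55 grip [0.4639 0.0281 0.0766] q 60.1 r 0.047 w 0.0212 F [ 4.1 -9.5 -0.8] yaxis [ 0.071 -0.001 -0.997]
70 tx -0.24 ty -0.65 | 90 tx 0.00 ty -0.69 | 110 tx 0.24 ty -0.65 | 130 tx 0.45 ty -0.53 | 150 tx 0.60 ty -0.35 | 170 tx 0.68 ty -0.12 | 190 tx 0.68 ty 0.12 | 210 tx 0.60 ty 0.35 |
```

```bash
python3 -m handwheel '[{"tx":-0.24,"ty":-0.65,"tz":0.02,"twist":0,"claw":1},{"tx":0,"ty":-0.7,"tz":0.02,"twist":0,"claw":1},{"tx":0.24,"ty":-0.65,"tz":0.02,"twist":0,"claw":1},{"tx":0.45,"ty":-0.53,"tz":0.02,"twist":0,"claw":1},{"tx":0.6,"ty":-0.35,"tz":0.02,"twist":0,"claw":1},{"tx":0.68,"ty":-0.12,"tz":0.02,"twist":0,"claw":1},{"tx":0.68,"ty":0.12,"tz":0.02,"twist":0,"claw":1},{"tx":0.6,"ty":0.35,"tz":0.02,"twist":0,"claw":1}]'
python3 -c "
from h import *
crank()"
```

```text
time_s: 44.35
tool_pos: [0.4701, -0.0472, 0.123]
tcp_rot: [0.521, -0.479, 0.478, -0.52]
wrist_force: [-0.5, 5.9, -3.0]
width: 0.0207
t 44.35 grip [ 0.4685 -0.0472  0.1419] q 219.6 r 0.0544 w 0.0207 F [-0.5  5.9 -3. ] yaxis [ 0.085 -0.    -0.996]
229 tx 0.45 ty 0.53 | 249 tx 0.24 ty 0.65 | 269 tx 0.01 ty 0.69 | 289 tx -0.23 ty 0.65 | 309 tx -0.44 ty 0.54 | 329 tx -0.60 ty 0.35 | 349 tx -0.68 ty 0.13 | 9 tx -0.68 ty -0.12 |
```

```bash
python3 -m handwheel '[{"tx":0.45,"ty":0.53,"tz":0.02,"twist":0,"claw":1},{"tx":0.24,"ty":0.65,"tz":0.02,"twist":0,"claw":1},{"tx":0,"ty":0.7,"tz":0.02,"twist":0,"claw":1},{"tx":-0.24,"ty":0.65,"tz":0.02,"twist":0,"claw":1},{"tx":-0.44,"ty":0.54,"tz":0.02,"twist":0,"claw":1},{"tx":-0.6,"ty":0.35,"tz":0.02,"twist":0,"claw":1},{"tx":-0.68,"ty":0.13,"tz":0.02,"twist":0,"claw":1},{"tx":-0.68,"ty":-0.12,"tz":0.02,"twist":0,"claw":1}]'
python3 -c "
from h import *
crank()"
```

```text
time_s: 45.15
tool_pos: [0.4748, 0.005, 0.0367]
tcp_rot: [0.519, -0.48, 0.485, -0.515]
wrist_force: [-9.2, -12.6, 17.8]
width: 0.0213
t 45.15 grip [0.4735 0.0049 0.0557] q 21.5 r 0.0476 w 0.0213 F [ -9.2 -12.6  17.8] yaxis [ 0.068  0.01  -0.998]
31 tx -0.59 ty -0.36 | 51 tx -0.43 ty -0.54 | 71 tx -0.22 ty -0.66 | 91 tx 0.02 ty -0.69 | 111 tx 0.25 ty -0.65 | 131 tx 0.46 ty -0.52 | 151 tx 0.61 ty -0.33 | 171 tx 0.69 ty -0.10 |
```

```bash
python3 -m handwheel '[{"tx":-0.59,"ty":-0.36,"tz":0.02,"twist":0,"claw":1},{"tx":-0.43,"ty":-0.54,"tz":0.02,"twist":0,"claw":1},{"tx":-0.22,"ty":-0.66,"tz":0.02,"twist":0,"claw":1},{"tx":0.02,"ty":-0.7,"tz":0.02,"twist":0,"claw":1},{"tx":0.25,"ty":-0.65,"tz":0.02,"twist":0,"claw":1},{"tx":0.46,"ty":-0.52,"tz":0.02,"twist":0,"claw":1},{"tx":0.61,"ty":-0.33,"tz":0.02,"twist":0,"claw":1},{"tx":0.69,"ty":-0.1,"tz":0.02,"twist":0,"claw":1}]'
python3 -c "
from h import *
crank()"
```

```text
time_s: 45.95
tool_pos: [0.4788, -0.0185, 0.1355]
tcp_rot: [0.521, -0.479, 0.478, -0.52]
wrist_force: [15.8, 6.5, -23.7]
width: 0.0214
t 45.95 grip [ 0.4772 -0.0185  0.1544] q 186.2 r 0.0547 w 0.0214 F [ 15.8   6.5 -23.7] yaxis [ 0.085 -0.    -0.996]
196 tx 0.67 ty 0.19 | 216 tx 0.56 ty 0.41 | 236 tx 0.39 ty 0.58 | 256 tx 0.17 ty 0.67 | 276 tx -0.08 ty 0.69 | 296 tx -0.31 ty 0.62 | 316 tx -0.50 ty 0.48 | 336 tx -0.64 ty 0.28 |
```

```bash
python3 -m handwheel '[{"tx":0.67,"ty":0.2,"tz":0.02,"twist":0,"claw":1},{"tx":0.56,"ty":0.41,"tz":0.02,"twist":0,"claw":1},{"tx":0.39,"ty":0.58,"tz":0.02,"twist":0,"claw":1},{"tx":0.17,"ty":0.67,"tz":0.02,"twist":0,"claw":1},{"tx":-0.08,"ty":0.69,"tz":0.02,"twist":0,"claw":1},{"tx":-0.31,"ty":0.62,"tz":0.02,"twist":0,"claw":1},{"tx":-0.5,"ty":0.48,"tz":0.02,"twist":0,"claw":1},{"tx":0,"ty":0,"tz":0,"twist":0,"claw":1}]'
python3 -c "
from h import *
crank(4,10)
s=snap('top'); P=pts(s); hsv=cv2.cvtColor(s['color'],cv2.COLOR_RGB2HSV)
m=(P[...,2]>.095)&(P[...,2]<.108)&(hsv[...,1]>50)&(P[...,0]>.62)&(P[...,0]<.68)&(abs(P[...,1]+.0125)<.14); q=P[m]; print('pusher',np.percentile(q[:,0],[2,50,98]),len(q))"
```

```text
time_s: 46.75
tool_pos: [0.4829, -0.0391, 0.0404]
tcp_rot: [0.52, -0.48, 0.485, -0.515]
wrist_force: [-1.8, 7.5, 6.1]
width: 0.0211
t 46.75 grip [ 0.4815 -0.0393  0.0594] q 326.7 r 0.0486 w 0.0211 F [-1.8  7.5  6.1] yaxis [ 0.069  0.01  -0.998]
331 tx -0.31 ty 0.17 | 341 tx -0.33 ty 0.11 | 351 tx -0.35 ty 0.05 | 1 tx -0.35 ty -0.01 | 
pusher [0.64888426 0.65738265 0.67721317] 297
```

```bash
python3 -m handwheel '[{"tx":-0.31,"ty":0.17,"tz":0.01,"twist":0,"claw":1},{"tx":-0.33,"ty":0.11,"tz":0.01,"twist":0,"claw":1},{"tx":-0.3,"ty":0.05,"tz":0.01,"twist":0,"claw":1},{"tx":0,"ty":0,"tz":0,"twist":0,"claw":1}]'
python3 -c "
from h import *
p=np.array([(-.0473,.1427),(-.0578,.0779),(.0281,.0766),(-.0472,.1419),(.0049,.0557),(-.0185,.1544),(-.0393,.0594)])
f=least_squares(lambda x:np.hypot(*(p-x).T)-.05,(-.0126,.1)); print(f.x,f.fun)
crank(3,5)
"
```

```text
time_s: 47.2
tool_pos: [0.4835, -0.0158, 0.0343]
tcp_rot: [0.519, -0.481, 0.485, -0.514]
wrist_force: [-2.8, 3.0, 2.9]
width: 0.0211
[-0.01479046  0.1034106 ] [9.95357802e-04 6.11013152e-06 5.80633172e-04 3.17110180e-04
 1.61410798e-03 1.12415424e-03 3.75098959e-04]
t 47.2 grip [ 0.4822 -0.016   0.0533] q 355.8 r 0.0468 w 0.0211 F [-2.8  3.   2.9] yaxis [ 0.066  0.009 -0.998]
358 tx -0.17 ty 0.01 | 3 tx -0.17 ty -0.01 | 8 tx -0.17 ty -0.03 |
```

```bash
python3 -m handwheel '[{"tx":-0.12,"ty":0,"tz":0,"twist":0,"claw":1},{"tx":0,"ty":0,"tz":0,"twist":0,"claw":1},{"tx":0,"ty":0,"tz":0,"twist":0,"claw":1}]'
python3 -c "
from h import *
crank(1,5)
s=snap('side'); save(s,'s6.png',(240,130,380,250),5)"
```

```text
time_s: 47.5
tool_pos: [0.4834, -0.013, 0.0344]
tcp_rot: [0.518, -0.481, 0.485, -0.514]
wrist_force: [-1.0, -0.4, 2.0]
width: 0.0214
t 47.5 grip [ 0.4821 -0.0132  0.0534] q 359.3 r 0.0466 w 0.0214 F [-1.  -0.4  2. ] yaxis [ 0.066  0.008 -0.998]
1 tx -0.17 ty -0.01 |
```

View pics/s6.png

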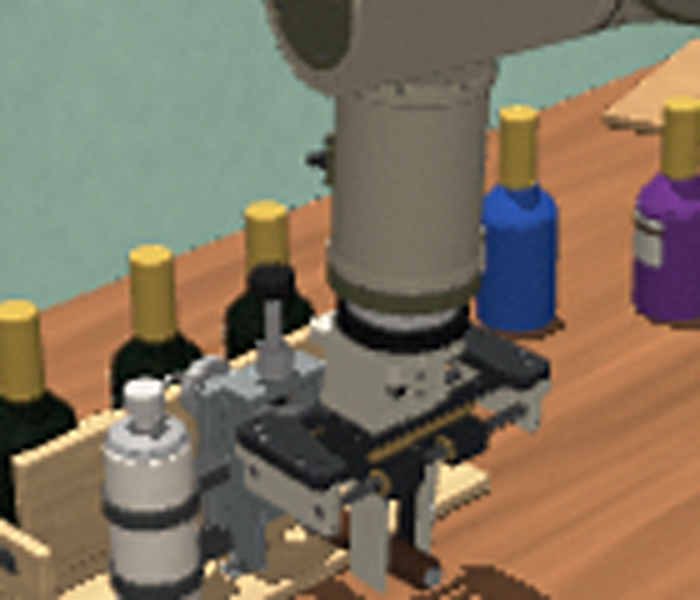

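```bash
python3 -m handwheel '[{"tx":0,"ty":0,"tz":0,"twist":0,"claw":0.2},{"tx":0,"ty":0,"tz":0,"twist":0,"claw":-0.2},{"tx":0,"ty":0,"tz":0,"twist":0,"claw":-0.2},{"tx":0,"ty":-0.5,"tz":0,"twist":0,"claw":-0.2},{"tx":0,"ty":-1,"tz":0,"twist":0,"claw":-0.2},{"tx":0,"ty":-1,"tz":0,"twist":0,"claw":-0.2},{"tx":0,"ty":-1,"tz":0,"twist":0,"claw":-0.2},{"tx":0,"ty":-1,"tz":0,"twist":0,"claw":-0.2}]'
python3 -m handwheel '[{"tx":0,"ty":-1,"tz":0,"twist":0,"claw":1},{"tx":0,"ty":-1,"tz":0,"twist":0,"claw":1},{"tx":0,"ty":-1,"tz":0,"twist":0,"claw":1},{"tx":0,"ty":-1,"tz":0,"twist":0,"claw":1},{"tx":0,"ty":-0.5,"tz":0,"twist":0,"claw":1},{"tx":0,"ty":0,"tz":0,"twist":0,"claw":1},{"tx":0,"ty":0,"tz":0,"twist":0,"claw":1}]'
python3 -c "
from h import *
go((.582,-.0126,.26),0)
s=snap('side'); P=pts(s); hsv=cv2.cvtColor(s['color'],cv2.COLOR_RGB2HSV)
m=(hsv[...,0]<14)&(hsv[...,1]>90)&(hsv[...,2]<140)&(P[...,0]>.44)&(P[...,0]<.52)&(abs(P[...,1]+.0126)<.04)&(P[...,2]>.03)&(P[...,2]<.08); q=P[m]; print('handle',len(q),q.min(0),q.max(0))
f=least_squares(lambda x:np.hypot(q[:,1]-x[0],q[:,2]-x[1])-.011,(-.0126,.05),loss='soft_l1',f_scale=.001); print('axis yz',f.x)
s=snap('top'); P=pts(s); hsv=cv2.cvtColor(s['color'],cv2.COLOR_RGB2HSV)
m=(P[...,2]>.09)&(P[...,2]<.112)&(hsv[...,1]>50)&(hsv[...,2]>120)&(P[...,0]>.62)&(P[...,0]<.69)&(P[...,1]>.11)&(P[...,1]<.14); q=P[m]; print('pusher',np.percentile(q[:,0],[2,50,98]) if len(q) else 0,len(q))
s=snap('wrist'); P=pts(s); hsv=cv2.cvtColor(s['color'],cv2.COLOR_RGB2HSV)
m=(P[...,2]>.097)&(P[...,2]<.108)&(P[...,0]>.62)&(P[...,0]<.69)&(abs(P[...,1]+.0126)>.05)&(abs(P[...,1]+.0126)<.14)&(hsv[...,2]>120); q=P[m]; print('pusher w',np.percentile(q[:,0],[2,50,98]) if len(q) else 0,len(q))
m=(P[...,2]>.198)&(P[...,2]<.208)&(hsv[...,2]<90)&(abs(P[...,0]-.58)<.03)&(abs(P[...,1]+.012)<.03); q=P[m]; print('knob',len(q),(q.min(0)+q.max(0))/2,q.max(0)-q.min(0))
"
```

```text
time_s: 48.35
tool_pos: [0.4726, -0.0138, 0.1491]
tcp_rot: [0.517, -0.483, 0.487, -0.512]
wrist_force: [0.4, -0.1, 0.1]
width: 0.0556
time_s: 49.05
tool_pos: [0.4664, -0.0152, 0.2762]
tcp_rot: [0.519, -0.48, 0.483, -0.516]
wrist_force: [0.3, 0.4, -0.2]
width: 0.0044
t 49.05 pos [ 0.4664 -0.0152  0.2762] psi 0.0 w 0.0044 units tx ty tz [-0.1   0.98  4.57] twist 0.0 F [ 0.3  0.4 -0.2]
handle 143 [ 0.44661099 -0.02533434  0.04263276] [ 5.19568974e-01 -3.09861084e-04  6.51934375e-02]
axis yz [-0.01525985  0.05063435]
pusher [0.64993142 0.6562463  0.67196377] 19
pusher w 0 0
knob 1607 [ 0.58055406 -0.0134647   0.20175093] [0.02757189 0.02786757 0.007043  ]
```

```bash
python3 -m handwheel '[{"tx":0,"ty":0,"tz":0.9,"twist":0,"claw":1},{"tx":0,"ty":0,"tz":0.9,"twist":0,"claw":1},{"tx":0,"ty":0,"tz":0.9,"twist":0,"claw":1},{"tx":-0.1,"ty":0,"tz":0.9,"twist":0,"claw":1},{"tx":0,"ty":0.3,"tz":0.8,"twist":0,"claw":1},{"tx":0,"ty":0.4,"tz":0,"twist":0,"claw":1},{"tx":0,"ty":0.4,"tz":0,"twist":0,"claw":1},{"tx":0,"ty":0,"tz":0,"twist":0,"claw":1}]'
python3 -c "
from h import *
go((.581,-.0132,.208),0)"
```

```text
time_s: 50.0
tool_pos: [0.5756, -0.0116, 0.2411]
tcp_rot: [0.515, -0.485, 0.489, -0.51]
wrist_force: [-0.6, 0.0, 0.8]
width: 0.0007
t 50.0 pos [ 0.5756 -0.0116  0.2411] psi -0.0 w 0.0007 units tx ty tz [0.08 1.33 0.15] twist -0.0 F [-0.6  0.   0.8]
```

```bash
python3 -m handwheel '[{"tx":0.08,"ty":0.4,"tz":0.1,"twist":0,"claw":1},{"tx":0,"ty":0.4,"tz":0,"twist":0,"claw":1},{"tx":0,"ty":0.4,"tz":0,"twist":0,"claw":1},{"tx":0,"ty":0,"tz":0,"twist":0,"claw":1}]'
python3 -c "
from h import *
go((.581,-.0132,.166),0)"
```

```text
time_s: 50.4
tool_pos: [0.5778, -0.0136, 0.2084]
tcp_rot: [0.515, -0.485, 0.49, -0.51]
wrist_force: [0.0, 1.1, 0.2]
width: 0.0005
t 50.4 pos [ 0.5778 -0.0136  0.2084] psi -0.0 w 0.0005 units tx ty tz [0.   1.7  0.04] twist -0.01 F [0.  1.1 0.2]
```

```bash
python3 -m handwheel '[{"tx":0,"ty":0.25,"tz":0.05,"twist":0,"claw":1},{"tx":0,"ty":0.3,"tz":0,"twist":0,"claw":1},{"tx":0,"ty":0.3,"tz":0,"twist":0,"claw":1},{"tx":0,"ty":0.3,"tz":0,"twist":0,"claw":1}]'
python3 -c "
from h import *
go((.581,-.0132,.166),0)"
```

```text
time_s: 50.8
tool_pos: [0.5815, -0.0135, 0.1801]
tcp_rot: [0.515, -0.484, 0.489, -0.511]
wrist_force: [-1.3, -0.6, 2.4]
width: 0.0007
t 50.8 pos [ 0.5815 -0.0135  0.1801] psi -0.0 w 0.0007 units tx ty tz [-0.01  0.56 -0.05] twist -0.01 F [-1.3 -0.6  2.4]
```

```bash
python3 -m handwheel '[{"tx":0,"ty":0.3,"tz":-0.05,"twist":0,"claw":1},{"tx":0,"ty":0.25,"tz":0,"twist":0,"claw":1},{"tx":0,"ty":0.1,"tz":0,"twist":0,"claw":1},{"tx":0,"ty":0.1,"tz":0,"twist":0,"claw":1}]'
```

```text
time_s: 51.2
tool_pos: [0.5818, -0.0135, 0.1673]
tcp_rot: [0.516, -0.484, 0.488, -0.512]
wrist_force: [-13.9, -0.0, 21.5]
width: 0.0006
```

```bash
python3 -m handwheel '[{"tx":0,"ty":0.15,"tz":0,"twist":0,"claw":1},{"tx":0,"ty":0.2,"tz":0,"twist":0,"claw":1},{"tx":0,"ty":0.2,"tz":0,"twist":0,"claw":1}]'
```

```text
time_s: 51.5
tool_pos: [0.5822, -0.0135, 0.1671]
tcp_rot: [0.517, -0.484, 0.486, -0.513]
wrist_force: [-25.6, 1.2, 40.1]
width: 0.0005
```

```bash
python3 -m handwheel '[{"tx":0,"ty":-0.3,"tz":0,"twist":0,"claw":1},{"tx":0,"ty":-0.8,"tz":0,"twist":0,"claw":1},{"tx":0,"ty":-1,"tz":0,"twist":0,"claw":1},{"tx":0,"ty":-1,"tz":0,"twist":0,"claw":1},{"tx":0,"ty":-1,"tz":0,"twist":0,"claw":1},{"tx":1,"ty":0,"tz":0.5,"twist":0,"claw":1},{"tx":1,"ty":0,"tz":0.8,"twist":0,"claw":1},{"tx":1,"ty":0,"tz":1,"twist":0,"claw":1}]'
python3 -m handwheel '[{"tx":1,"ty":0,"tz":1,"twist":0,"claw":1},{"tx":1,"ty":0,"tz":1,"twist":0,"claw":1},{"tx":1,"ty":0,"tz":1,"twist":0,"claw":1},{"tx":1,"ty":0,"tz":1,"twist":0,"claw":1},{"tx":1,"ty":0,"tz":1,"twist":0,"claw":1},{"tx":0,"ty":0,"tz":0,"twist":0,"claw":1},{"tx":0,"ty":0,"tz":0,"twist":0,"claw":1}]'
python3 -c "
from h import *
go((.77,-.25,.26),0)
s=snap('wrist'); save(s,'w6.png',sc=1.25); t=snap('top')
P=pts(s)
for c in((.692,.092),(.693,-.0135),(.692,-.108)):
  d=P[...,:2]-np.array(c); r=np.hypot(*np.moveaxis(d,-1,0)); z=P[...,2]; v=(r<.04)&(r>.022)&(z>.075)&(z<.092)
  q=P[v][:,:2]; 
  if len(q)<20: print('few'); continue
  f=least_squares(lambda x:np.hypot(*(q-x).T)-.031,c,loss='soft_l1',f_scale=.002).x
  d=P[...,:2]-f; r=np.hypot(*np.moveaxis(d,-1,0)); v=(abs(r-.031)<.004)&(z>.066)&(z<.090); a=np.degrees(np.arctan2(d[...,1],d[...,0])); L=v&(s['color'].min(-1)>60)
  b=np.arange(-120,121,10); print(f.round(4),[x for x in zip(b.tolist(),np.histogram(a[L],b)[0].tolist(),np.histogram(a[v],b)[0].tolist()) if x[2]>2])
m=(P[...,2]>.155)&(P[...,2]<.18)&(np.hypot(P[...,0]-.581,P[...,1]+.013)<.02); print('knob z',np.median(P[m][:,2]) if m.any() else None)
T=pts(t); m=(np.hypot(T[...,0]-.581,T[...,1]+.013)<.012); print('knob z top',np.percentile(T[m][:,2],[50,90]))
hs=cv2.cvtColor(t['color'],cv2.COLOR_RGB2HSV); m=((abs(hs[...,0].astype(int)-24)<6)&(hs[...,1]>140)&(T[...,2]>.145)&(T[...,2]<.19)).astype(np.uint8)
n,l,st,c=cv2.connectedComponentsWithStats(m)
for i in range(1,n):
  if st[i,4]>8: print(c[i].round(),np.nanmedian(T[l==i],0).round(3))
"
```

```text
time_s: 52.3
tool_pos: [0.6336, -0.0871, 0.2764]
tcp_rot: [0.519, -0.484, 0.485, -0.512]
wrist_force: [0.3, 0.3, 0.8]
width: 0.0005
time_s: 53.0
tool_pos: [0.7652, -0.22, 0.2717]
tcp_rot: [0.517, -0.485, 0.488, -0.51]
wrist_force: [0.1, 0.3, 0.2]
width: 0.0004
t 53.0 pos [ 0.7652 -0.22    0.2717] psi 0.2 w 0.0004 units tx ty tz [1.2  0.47 0.16] twist 0.05 F [0.1 0.3 0.2]
[0.6927 0.0925] [(-120, 0, 50), (-110, 0, 71), (-100, 0, 79), (-90, 0, 84), (-80, 0, 88), (-70, 6, 95), (-60, 71, 87), (-50, 69, 83), (-40, 68, 81), (-30, 55, 67), (-20, 49, 57), (-10, 36, 42), (0, 24, 25), (10, 6, 6)]
[ 0.6943 -0.0138] [(-120, 0, 28), (-110, 0, 41), (-100, 0, 44), (-90, 0, 54), (-80, 0, 61), (-70, 0, 61), (-60, 6, 67), (-50, 50, 61), (-40, 50, 62), (-30, 49, 57), (-20, 43, 49), (-10, 35, 41), (0, 25, 29), (10, 12, 12)]
[ 0.6941 -0.1078] [(-110, 0, 8), (-100, 0, 21), (-90, 0, 29), (-80, 0, 32), (-70, 0, 40), (-60, 11, 40), (-50, 34, 43), (-40, 36, 43), (-30, 35, 41), (-20, 30, 35), (-10, 30, 33), (0, 27, 27), (10, 22, 22), (20, 11, 11), (30, 4, 4)]
knob z None
knob z top [0.1668532  0.16962034]
[400. 149.] [ 0.707 -0.366  0.165]
[273. 152.] [0.688 0.09  0.177]
[302. 151.] [ 0.69  -0.013  0.177]
[326. 150.] [ 0.693 -0.099  0.178]
[427. 169.] [ 0.634 -0.461  0.164]
[444. 201.] [ 0.516 -0.52   0.165]
[ 30. 214.] [0.461 0.932 0.168]
[464. 220.] [ 0.448 -0.586  0.165]
[ 56. 234.] [0.391 0.834 0.17 ]
[539. 234.] [ 0.4   -0.846  0.17 ]
[563. 239.] [ 0.383 -0.93   0.169]
[  6. 241.] [0.366 1.001 0.169]
[536. 258.] [ 0.316 -0.829  0.169]
[557. 287.] [ 0.217 -0.896  0.169]
[582. 292.] [ 0.2   -0.979  0.169]
[ 50. 388.] [-0.113  0.804  0.168]
```

View pics/w6.png

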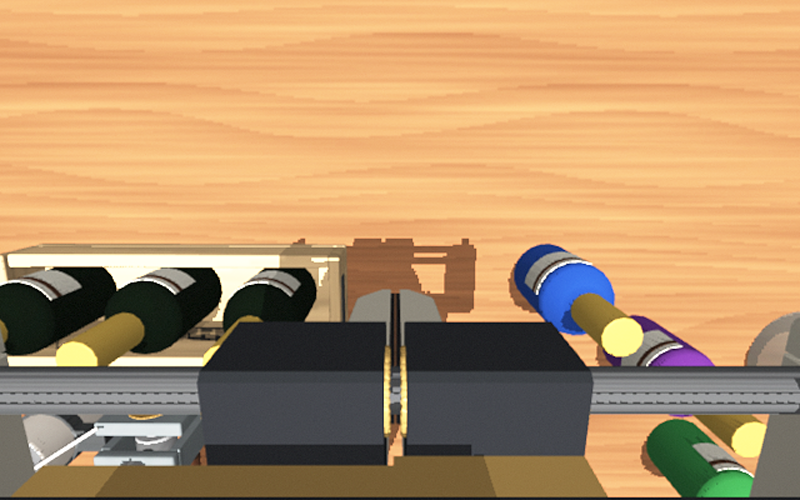

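```bash
python3 -c "
from h import *
print(bot.close_job())"
```

```text
the job is handed in; nothing more can be done
None
```

The carrier is packed and locked, and I handed the job in at about 53 s of the 210 s allowed.

- **Oil:** I pressed the spray cap to its stop (about 6 mm, 9 N) and let go.
- **Bottles:** I stood the three loose dark bottles in the lane. The top view showed no fourth one on the counter.
- **Crank and pin:** I wound the crank clockwise from about 221° to three whole turns, then pushed the lock pin down to its stop.

**Last checks**
- **Bottles:** All three stand upright, with neck tops at z 0.177. Their labels face out within about 6° (−6°, +4° and +2°).
- **Lock pin:** The knob top is at z 0.167, which is fully down.
- **Look-alikes:** The blue, green and purple bottles are where they started. I did not measure the biscuit tin or the jar again.

**Things that did not go cleanly**
- **Third bottle:** It seems to have caught the front lip on the way in, and the gripper tilted about 5°. I lifted it, moved it back and set it down again, and it settled upright.
- **Pusher board:** It was mostly hidden in the last pictures. Its front edge read about 0.65–0.67 m in x against the 0.661 expected, so the main evidence for alignment is the pin passing fully through.

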